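Close up the gauge box: leaf down, button across, lid shut

TASK

Close up the open gauge box with light pushes of your fingertips, gripping and lifting nothing: fold the upright wooden leaf down flat over the gauge blocks, then turn the small brass turn-button across the leaf's edge so that it holds the leaf down, and only then swing the lid fully shut without slamming it. Leave the gauges in their pockets and the things round the box where they are.

Things in the scene. Friction and masses are not known exactly. Their poses are not given: they have to be found in the camera images.
- gauge_box: Wooden gauge box, standing firm (it does not slide). Without lid 150 x 230 x 36 mm, walls 8 mm. Origin: centre of underside; x from the catch side (front) to the lid hinges (rear), y to its left side, where the leaf is hinged. Right half: tray with ring and plug gauges, tops up to 26 mm above the worktop. Middle: rail along x at y = 2 to 19 mm, 24 mm high. Left: pockets with gauge blocks.
- gauge_box_lid (a joint): Angle of the lid about its rear hinges: 0 shut, 1.57 upright, at most 1.83 (leaning back). Panel 150 mm (hinge to front edge) x 230 mm x 14 mm thick. Stiff friction hinge, 0.35 N m: the lid stays at whatever angle it is left; about 4 N near its front edge moves it. A standing leaf keeps it from shutting.
- lid_edge (a point): Point on the outside face of the lid (the face on top when shut), in the middle of its width, 140 mm from the hinge line and 10 mm from its front edge. z axis: square to that face, outwards (up when shut, backwards when the lid stands open); y axis along the hinge.
- lid_hinge (a point): Middle of the lid's hinge line, at 75 mm to the rear of the box origin and 37 mm above the worktop; the line runs along y. The lid's outside face lies 14 mm from the line.
- leaf (a joint): Angle of the leaf, a thin wooden flap hinged along the left wall inside the box: 0 folded flat over the gauge blocks (top 24 mm above the worktop, level with the rail), 1.57 upright, at most 1.78 (leaning out). 126 mm along the wall, 82 mm hinge to free edge (middle 30 mm cut back 10 mm as thumb notch), 4 mm thick. Stiff hinge, 0.07 N m: stays where left, yields to 1 N at its edge.
- leaf_edge (a point): Point in the middle of the leaf's length, 70 mm from its hinge line, just short of the thumb notch, at mid thickness. z axis: square to the leaf, out of its upper face (up when folded down, towards the box's left when upright).
- leaf_hinge (a point): Middle of the leaf's hinge line, 102 mm left of the box origin and 22 mm above the worktop; the line runs along the box's x.
- turn_button (a joint): Angle of the brass turn-button on the middle rail, about an upright pivot, clockwise from above: 0 pointing to the box's front along the rail (leaf free), 1.57 pointing to the box's left across the edge of the folded leaf; stops at 1.7 and -0.8. Stays where it is left; 0.05 N m turns it (about 3 N at the wing).
- button_wing (a point): Centre of the button's upright wing, 20 mm from the pivot, 34 mm above the worktop. The button's foot is a flat bar 10 mm wide, 46 mm long (29 mm on the wing's side of the pivot plus a round end), its top 28 mm above the worktop; the wing, 18 mm long and 4 mm thick, stands on it up to 39 mm, so a fingertip beside it (tip 30 to 34 mm above the worktop) can push it round. Site x axis: wing to pivot.
- button_pivot (a point): Pivot of the turn-button, at x = -12 mm, y = 11 mm of the box, 25 mm above the worktop.
- ring_big: Large knurled steel ring gauge, 60 mm across, 18 mm high, in its round pocket in the right tray; origin at its underside.
- ring_small: Small knurled steel ring gauge, 40 mm across, 14 mm high, in its round pocket; origin at its underside.
- plug_gauge: Steel plug gauge, 108 mm long, 18 mm thick, lying in its slot along the right wall; origin at its underside.
- block_wide: Steel gauge block 40 x 30 x 9 mm in its pocket on the left, under the leaf when folded; origin at its underside.
- block_narrow: Steel gauge block 20 x 30 x 9 mm in the middle pocket on the left; origin at its underside.
- block_narrow_b: Steel gauge block 20 x 30 x 9 mm in the rear pocket on the left; origin at its underside.
- micrometer: Micrometer with green frame, 44 x 132 x 16 mm, lying on the worktop left of the box; leave alone.
- caliper: Caliper, 77 x 245 x 19 mm, lying further left; leave alone.
- marker: White and red marker pen, 135 mm long, lying right of the box; leave alone.
- v_block: Small steel V-block 36 x 44 x 32 mm behind on the right; leave alone.
- bush_brass: Brass bush, 30 mm across, 26 mm high, behind on the right; leave alone.
- sample_cup: Small white open cup, 37 mm across, 26 mm high, right of the box; leave alone.
- sample_disc: Flat steel disc, 40 mm across, 9 mm thick, lying right of the box under a smaller disc; leave alone.
- sample_disc_b: Flat disc, 34 mm across, 7 mm thick, lying on the other disc; leave alone.
Not all that is in view belongs to the job. There is more than one size of the block_wide; the job needs the smaller.

How it is judged:
By the outcome, as a careful person would: the job done as asked, in the order asked, and still so for the second after the job is handed in, with the robot touching nothing.
It also fails if it takes over 58 s, if anything falls off the work surface, if the arm or the gripper's body presses on something with over 40 N, if the wrist force passes 120 N, or if a joint passes its speed limit or range.

ROBOT

A 7-joint arm with a two-finger parallel gripper is mounted at the origin on a cart in front of the work surface, level with it; the furniture and walls round the work are solid. World frame = base frame: x ahead of the robot, y to its left, z up, the work surface at z = 0. Lengths are in m, angles in rad, forces in N, time in s.
With the tool pointing down it reaches from about 0.425 to 0.925 m from the base axis. Payload 6.8 kg.
Tool frame: the origin (TCP) lies on the centre line of the jaws, within the pads' length; the fingertips stand 17 mm ahead of it and the grasp point (between the pads) lies 2 mm behind it (nose_length is the distance from the TCP to the fingertips, in m); z points along the fingers, x is the direction in which the jaws open and shut, and the axes are right-handed (so a half turn about z gives the same grasp; the last joint's range is limited). The gripper opens to 85 mm and grips with 20 to 120 N. Pads are 22 mm wide; open, the fingers measure 114 mm over their backs; the gripper's body (76 mm by 85 mm) begins 54 mm behind the grasp point. The pads swing forward as they close: fully open they stand 13 mm farther back than shut.
Start: joints at [-1.242, 0.477, 0.022, 1.555, -0.011, 1.109, -0.083], TCP at [0.286, 0.612, 0.248] pointing down, gripper open.
Joint ranges: [-2.96, 2.96], [-0.34, 2.1], [-1.41, 1.46], [0.24, 2.44], [-1.37, 4.51], [0.17, 1.92], [-2.96, 2.96]. Speed limits (rad/s): [2.39, 2.39, 3.14, 3.14, 3.14, 3.14, 3.14].

INTERFACE

Orientations are given as a unit quaternion [w, x, y, z].
In Python, from station import * gives the robot as it stands.
- The arm moves only by the tool send_rows, never from a script. Its argument "commands" is a list of rows, each an object with "translation": the shift along the tool's x, y, z in m, a list of three; "rot": the turn, a rotation vector about the tool's x, y, z in degrees, a list of three; "grip": the finger opening in m, from 0 to 0.0854. In form: [{"translation": [tx, ty, tz], "rot": [rx, ry, rz], "grip": grip}, ...]. A call has exactly 5 rows; each row shifts and turns the commanded pose from where the row before left it, along the tool's axes as they then stand; what a row does not reach is not made up. A row lasts 1/12 s, in which the tool goes at most 41.7 mm and 7.16 degrees, less where a joint would pass 70% of its speed; a pose out of reach is approached as far as the arm can. A call with a gripper value outside its range is refused whole. The fingers move at their own pace and stop on an object; "force" is the grip in N (left out, the last holds). Time passes only in rows, so rows that do not move let the fingers close, or fill a call up. It gives the time, the measured TCP pose, the force and the opening at its end, in the units of the state.
- get_obs(): the state, without advancing time (a new reading comes with each control period).
- read_camera(name): name is "scene" or "top"; returns a dict with "pixels" (400x640x3 uint8, red, green, blue), "depth" (400x640 float32, m along the optical axis (not along the pixel's ray), 0 where there is no reading), "mtx" (3x3 intrinsics, pixels), "dist" ([k1, k2, p1, p2, k3] as OpenCV has them; the pictures are not rectified), "extrinsics" (4x4, takes a point from camera to world coordinates). Camera axes: x right, y up, looking along -z (the intrinsics and any distortion apply to the point x, -y, -z); pixel columns grow to the right and rows downward; lengths in m; the calibration is good to about 2 mm. A picture is of the moment at which its call begins.
- hand_in(): hands the job in, once; it reports no verdict.
The state is a dict: "t": time; "q": joint angles; "joint_vel": joint speeds; "joint_torque": joint torques, N m; "eef_pos": TCP position; "tool_rot": TCP orientation; "contact_force": force on the tool from outside, world axes, zero at the start; "torque": the same for the moment, N m; "gripper_width": opening from 0.0 (shut) to 1.0 (fully open).
Only numpy, scipy, OpenCV 4.12 (cv2) and the standard library are available. Lean on these libraries where they do the work, as an engineer would, in place of code of your own. Each camera call takes 0.05 s, during which the arm holds its last target.

## Working session

There is one attempt and no reset: what is moved stays moved. The work goes in short steps, Python scripts to look and compute and a tool call to move; the robot and the scene stay as the last step left them, time stands still between calls to the robot, and variables do not carry over. Pictures are saved under pics/ and viewed, and the job is handed in when it is done.

Besides the shell and the picture viewer there is one more tool, called after ">>>" as name([rows], argument=value, ...), one row to a line, values as JSON. send_rows: Moves the arm, as the interface text tells. Its arguments: {"type":"object","properties":{"commands":{"type":"array","items":{"type":"object","properties":{"translation":{"type":"array","items":{"type":"number"}},"rot":{"type":"array","items":{"type":"number"}},"grip":{"type":"number"}}}},"force":{"type":"number"}},"required":["commands"]}

```bash
ls; mkdir -p pics; python3 - <<'E'
from station import *
import cv2
o=get_obs(); print(o)
for n in("scene","top"):
    c=read_camera(n); cv2.imwrite(f"pics/{n}0.png",c["pixels"][:,:,::-1]); print(n,c["mtx"],c["dist"],c["extrinsics"])
E
```

```text
pics
{'t': 0.0, 'q': array([-1.24208646,  0.47775981,  0.02231347,  1.55645901, -0.01150979,
        1.10927265, -0.08306412]), 'joint_vel': array([ 0.00065848,  0.00017147, -0.0002625 ,  0.00190391, -0.00136519,
        0.00021013, -0.00029945]), 'joint_torque': array([ 2.28921863e-04, -5.96467638e+01,  1.60826314e+00, -2.81201041e+01,
        1.25361403e-02,  9.51319991e-03,  5.42172268e-05]), 'eef_pos': array([0.28531789, 0.61111977, 0.24734899]), 'tool_rot': array([ 5.20967846e-04,  8.43498875e-01,  5.37130211e-01, -7.16207062e-04]), 'contact_force': array([-0.32719129, -0.60405011,  0.3110358 ]), 'torque': array([ 0.00866796, -0.00562647,  0.03851367]), 'gripper_width': 0.9982423560855528}
scene [[397.64907395   0.         322.79887151]
 [  0.         397.64907395 193.28686613]
 [  0.           0.           1.        ]] [-0.00834829  0.          0.          0.          0.        ] [[-0.87345065  0.37571062 -0.3097184   0.13977633]
 [-0.48665282 -0.69438939  0.53008717  0.73067607]
 [-0.01590579  0.61373032  0.7893555   1.13332611]
 [ 0.          0.          0.          1.        ]]
top [[430.69565375   0.         311.50348299]
 [  0.         430.69565375 200.50527037]
 [  0.           0.           1.        ]] [-0.03481696  0.          0.          0.          0.        ] [[ 1.17071636e-01  9.72921017e-01 -1.99296078e-01  3.24717548e-01]
 [-9.93107074e-01  1.15841436e-01 -1.78633852e-02 -1.03805115e-03]
 [ 5.70708095e-03  2.00013641e-01  9.79776491e-01  1.23091274e+00]
 [ 0.00000000e+00  0.00000000e+00  0.00000000e+00  1.00000000e+00]]
```

View pics/scene0.png

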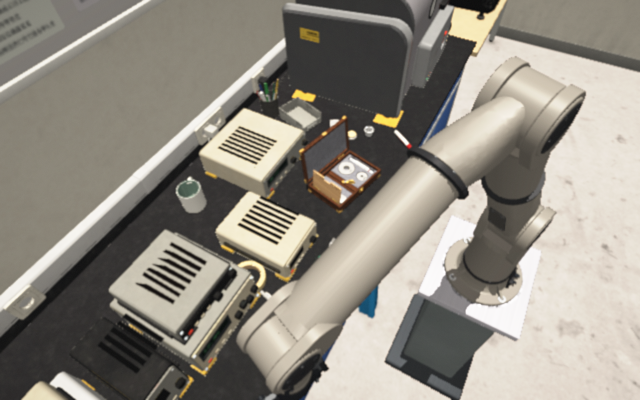

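View pics/top0.png

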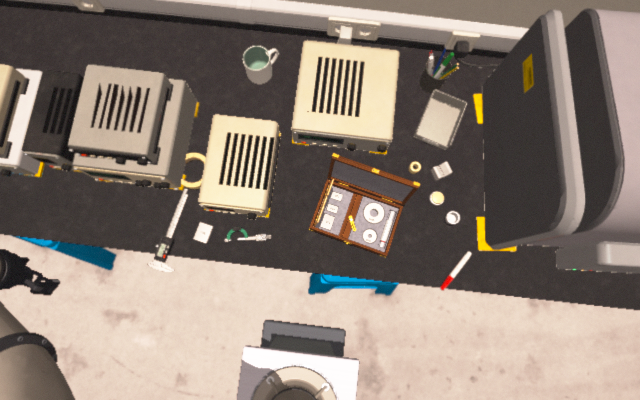

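```bash
cat > h.py <<'E'
from station import *
import numpy as np, cv2
def world(c):
    K=c["mtx"];d=c["depth"];h,w=d.shape
    u,v=np.meshgrid(np.arange(w),np.arange(h))
    p=cv2.undistortPoints(np.stack([u.ravel(),v.ravel()],1).astype(np.float32)[:,None],K,c["dist"])[:,0]
    z=d.ravel()
    P=np.stack([p[:,0]*z,-p[:,1]*z,-z,np.ones_like(z)],1)@c["extrinsics"].T
    return P[:,:3].reshape(h,w,3)
def proj(c,X):
    X=np.atleast_2d(X);T=np.linalg.inv(c["extrinsics"])
    p=X@T[:3,:3].T+T[:3,3]; p=p*[1,-1,-1]
    return cv2.projectPoints(p.astype(float),np.zeros(3),np.zeros(3),c["mtx"],c["dist"])[0][:,0]
E
python3 - <<'E'
from h import *
c=read_camera("top");im=c["pixels"][140:270,290:430,::-1]
cv2.imwrite("pics/tcrop0.png",cv2.resize(im,None,fx=5.5,fy=4.5*5.5/4.5*0.83,interpolation=cv2.INTER_CUBIC)[:600])
W=world(c)
np.save("W.npy",W)
for (u,v) in [(318,222),(347,242),(386,253),(406,206),(333,156),(419,180),(338,178),(372,210),(392,230),(350,220),(203,233)]: print(u,v,W[v,u].round(4))
c=read_camera("scene");im=c["pixels"][105:220,290:390,::-1]
cv2.imwrite("pics/scrop0.png",cv2.resize(im,None,fx=5.2,fy=5.2,interpolation=cv2.INTER_CUBIC))
E
```

```text
318 222 [ 0.5121 -0.0046  0.0149]
347 242 [ 0.4628 -0.0912  0.0334]
386 253 [ 0.4448 -0.2015  0.0364]
406 206 [ 0.5904 -0.2534  0.0047]
333 156 [ 0.6577 -0.0225  0.1867]
419 180 [ 6.740e-01 -2.868e-01  6.000e-04]
338 178 [ 0.6372 -0.0462  0.0542]
372 210 [ 0.5663 -0.1556  0.008 ]
392 230 [ 0.5116 -0.2139  0.0304]
350 220 [ 3.2470e-01 -1.0000e-03  1.2309e+00]
203 233 [0.4428 0.3181 0.0073]
```

View pics/tcrop0.png

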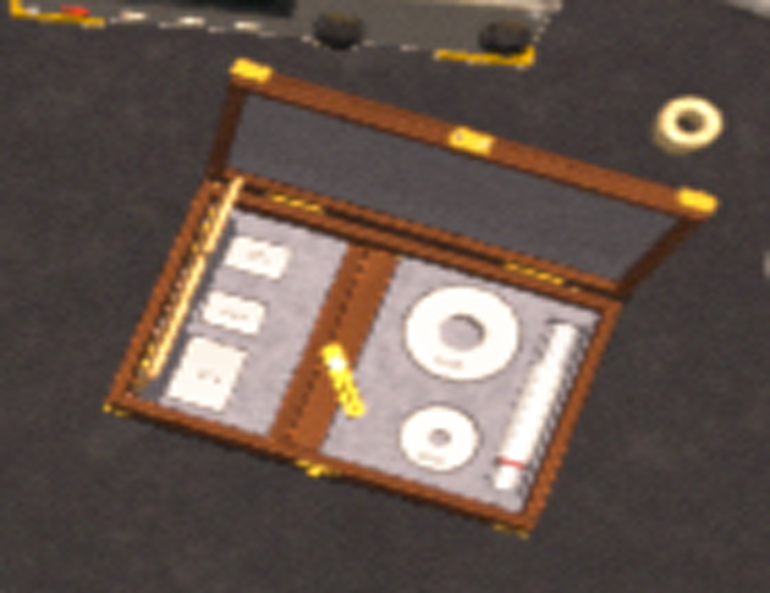

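View pics/scrop0.png

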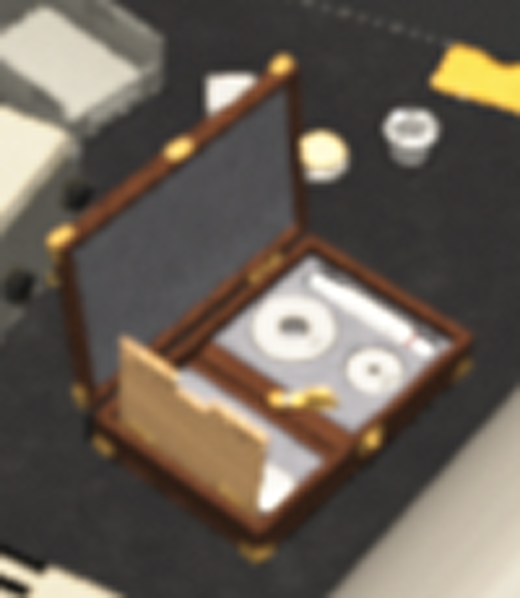

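```bash
cat >> h.py <<'E'
def ray(c,px,z):
    p=cv2.undistortPoints(np.array(px,np.float64).reshape(-1,1,2),c["mtx"],c["dist"])[:,0]
    R=c["extrinsics"][:3,:3];t=c["extrinsics"][:3,3]
    d=np.stack([p[:,0],-p[:,1],-np.ones(len(p))],1)@R.T
    return t+d*((z-t[2])/d[:,2])[:,None]
E
python3 - <<'E'
from h import *
from scipy.optimize import least_squares
c=read_camera("top")
s=lambda x,y:(290+x/5.5,140+y/4.565)
px=[s(112,398),s(530,522),s(618,300),s(212,182)]
P=ray(c,px,.036)
print(P.round(4),np.linalg.norm(np.roll(P,-1,0)-P,axis=1))
M=np.array([[-.075,.115],[-.075,-.115],[.075,-.115],[.075,.115]])
def f(p):
    C,S=np.cos(p[2]),np.sin(p[2]);return (M@np.array([[C,S],[-S,C]])+p[:2]-P[:,:2]).ravel()
r=least_squares(f,[.53,-.12,-.3]);print(r.x,r.fun.reshape(-1,2).round(4))
p=r.x;C,S=np.cos(p[2]),np.sin(p[2])
def B(x,y,z):return [p[0]+C*x-S*y,p[1]+S*x+C*y,z]
im=c["pixels"].copy()
big=cv2.resize(im[140:270,290:430],None,fx=6,fy=6*.75,interpolation=cv2.INTER_CUBIC)[:,:,::-1].copy()
big=cv2.resize(im[150:262,300:425],None,fx=5.3,fy=5.3,interpolation=cv2.INTER_CUBIC)[:,:,::-1].copy()
pts=[B(*m,.036) for m in M]+[B(x,y,.036) for x,y in [(-.067,.107),(-.067,-.107),(.067,-.107),(.067,.107)]]+[B(-.012,.011,.028),B(0,.102,.022),B(-.063,.105,.104),B(.063,.105,.104),B(-.075,.002,.036),B(-.067,.019,.024),B(-.067,.002,.024)]
for q in proj(c,pts): cv2.circle(big,tuple(int(a) for a in ((q-[300,150]+.5)*5.3)),3,(0,255,0),-1)
cv2.imwrite("pics/fit0.png",big)
W=world(c)
# lid angle, leaf points in box frame
Bx=np.stack([(W[...,0]-p[0])*C+(W[...,1]-p[1])*S,-(W[...,0]-p[0])*S+(W[...,1]-p[1])*C,W[...,2]],-1)
np.save("Bx.npy",Bx)
m=(abs(Bx[...,1])<.12)&(Bx[...,0]>.05)&(Bx[...,0]<.2)&(Bx[...,2]>.05)
print(Bx[m][::40].round(3))
m=(abs(Bx[...,1]-.1)<.04)&(abs(Bx[...,0])<.07)&(Bx[...,2]>.05)
print(Bx[m][::6].round(3))
E
```

```text
[[ 0.4918  0.015   0.036 ]
 [ 0.4412 -0.2028  0.036 ]
 [ 0.5832 -0.2366  0.036 ]
 [ 0.6334 -0.0206  0.036 ]] [0.22363305 0.14599302 0.22171565 0.14601509]
[ 0.53739562 -0.11125855 -0.23160211] [[-0.001   0.0029]
 [-0.0032 -0.0031]
 [ 0.0008 -0.0038]
 [ 0.0034  0.0041]]
[[ 0.197  0.119  0.117]
 [ 0.189  0.108  0.117]
 [ 0.189  0.096  0.112]
 [ 0.183  0.107  0.1  ]
 [ 0.189  0.075  0.109]
 [ 0.196  0.051  0.105]
 [ 0.182  0.116  0.064]
 [ 0.188  0.093  0.061]
 [ 0.192  0.065  0.068]
 [ 0.179  0.082  0.07 ]
 [ 0.175  0.075  0.07 ]
 [ 0.192 -0.003  0.087]
 [ 0.095  0.111  0.187]
 [ 0.099  0.085  0.187]
 [ 0.092  0.086  0.188]
 [ 0.103  0.049  0.188]
 [ 0.093  0.099  0.144]
 [ 0.093  0.086  0.152]
 [ 0.094  0.078  0.147]
 [ 0.093  0.077  0.143]
 [ 0.092  0.084  0.129]
 [ 0.089  0.101  0.107]
 [ 0.101  0.001  0.19 ]
 [ 0.091  0.024  0.185]
 [ 0.092  0.053  0.136]
 [ 0.088  0.091  0.094]
 [ 0.096 -0.006  0.186]
 [ 0.093  0.039  0.13 ]
 [ 0.086  0.095  0.075]
 [ 0.09  -0.003  0.183]
 [ 0.089  0.055  0.104]
 [ 0.1   -0.039  0.186]
 [ 0.092  0.022  0.126]
 [ 0.085  0.084  0.058]
 [ 0.094 -0.01
[... 415 characters left out ...]
9]
 [ 0.095 -0.095  0.147]
 [ 0.091 -0.077  0.124]
 [ 0.089 -0.067  0.107]
 [ 0.088 -0.067  0.095]
 [ 0.088 -0.073  0.095]
 [ 0.088 -0.086  0.1  ]
 [ 0.087 -0.106  0.125]
 [ 0.086 -0.095  0.086]
 [ 0.082 -0.108  0.099]]
[[ 0.061  0.097  0.106]
 [ 0.053  0.097  0.103]
 [ 0.054  0.103  0.056]
 [ 0.039  0.1    0.096]
 [ 0.031  0.098  0.106]
 [ 0.024  0.098  0.11 ]
 [ 0.02   0.096  0.106]
 [ 0.019  0.103  0.064]
 [ 0.007  0.1    0.096]
 [ 0.001  0.098  0.096]
 [-0.004  0.096  0.096]
 [-0.01   0.102  0.076]
 [-0.02   0.096  0.106]
 [-0.027  0.097  0.108]
 [-0.028  0.103  0.058]
 [-0.04   0.1    0.093]
 [-0.047  0.098  0.107]
 [-0.051  0.096  0.102]
 [-0.058  0.097  0.107]
 [-0.06   0.104  0.054]]
```

View pics/fit0.png

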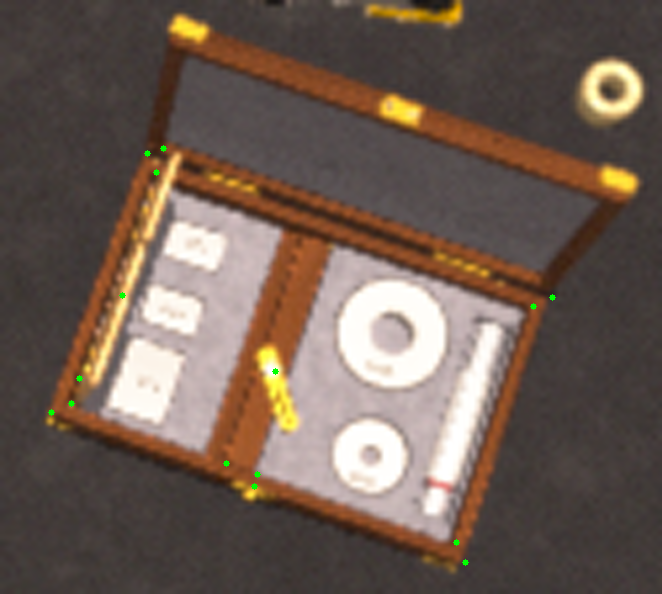

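```bash
python3 - <<'E'
from h import *
import station
print([n for n in dir(station) if not n.startswith('_')])
from scipy.spatial.transform import Rotation as R
o=get_obs();q=o["tool_rot"];M=R.from_quat(np.r_[q[1:],q[0]]).as_matrix();print(M.round(3))
W=np.load("W.npy");Bx=np.load("Bx.npy")
def st(u0,u1,v0,v1):
    P=W[v0:v1,u0:u1].reshape(-1,3);P=P[(P[:,2]>.02)&(P[:,2]<.5)];print(len(P),P.min(0).round(3),P.max(0).round(3),np.percentile(P,[5,50,95],axis=0).round(3).tolist())
st(200,282,112,220);st(292,400,38,156)
# coarse height map x .4..0.8 , y -.4...0.6
P=W.reshape(-1,3)
for x in np.arange(.40,.86,.04):
    print(f"{x:.2f}",*[ (lambda m:f"{int(1000*np.percentile(P[m,2],97)):4d}" if m.any() else "   .")((abs(P[:,0]-x)<.02)&(abs(P[:,1]-y)<.02)&(P[:,2]<.6)) for y in np.arange(.6,-.42,-.04)])
E
```

```text
['PlanningError', 'get_obs', 'hand_in', 'nose_length', 'read_camera']
[[ 0.423  0.906 -0.   ]
 [ 0.906 -0.423 -0.001]
 [-0.001  0.    -1.   ]]
6863 [0.493 0.132 0.02 ] [0.771 0.361 0.109] [[0.511, 0.14, 0.062], [0.628, 0.225, 0.1], [0.753, 0.314, 0.105]]
10397 [ 0.66 -0.19  0.02] [1.109 0.1   0.189] [[0.739, -0.165, 0.068], [0.858, -0.041, 0.117], [1.006, 0.084, 0.121]]
0.40    4    4    4    5   21   21    4    9    4    4    4    4    5    4    4    4    4    4    4    3    4    4    4    4   14   17
0.44    4    5    4    5    6    8    5   16   10   15   15   17   14    4    4    4    5    4   34   38   37    5    4    4    4   17
0.48    5    4    4    3    5    8    4   14    6   16   60   60    4    5    4   39   38   38   36   28   38    4    4    4    4    4
0.52    4    4    4    5    4    8    4  103  103  103  103  103   62    4    4  108   22   30   35   29   37   36    4    4    4    4
0.56  152  152  198  153  216  151   26  104  105  104  105  105   65    4    4   99   23   26   29   30   27   38    5    4   25   26
0.60  226  226  226  226  225  152   27  104  105  1
[... 192 characters left out ...]
    .    6   18   18    4
0.68  227  229  229  228  227  154   28  104  106  105  105  105   65    4    5    5  188    .    1    3    5   21   27   33   28    5
0.72  228  229  228  228  226  153    4  104  105  104  104  105   66  107  110  104  110  108  106  102    4   25   28   32   34    4
0.76  227  228  228  229  226  153    5  104  104  105  104  104    7  121  121  121  121  121  122  121    9    4    4    4   33    4
0.80  228  227  227  227  226  153    4    4    3    4    4    5    4  121  121  121  122  122  121  121    4    6   41   30   53    4
0.84  216  220  218    .  155  154    4    4    5    4    4    4    5  121  122  122  122  122  122  122    5    4   51    8   52   30
```

```bash
python3 - <<'E'
from h import *
print(nose_length if not callable(nose_length) else nose_length())
c=read_camera("top")
p=[ .53739562,-.11125855,-.23160211];C,S=np.cos(p[2]),np.sin(p[2])
def bx(P):d=P[:,:2]-p[:2];return np.c_[d[:,0]*C+d[:,1]*S,-d[:,0]*S+d[:,1]*C]
im=c["pixels"].astype(int);sub=im[210:240,340:365]
hsv=cv2.cvtColor(c["pixels"],cv2.COLOR_RGB2HSV)
m=(hsv[...,0]>20)&(hsv[...,0]<38)&(hsv[...,1]>110)&(hsv[...,2]>120)
m[:212]=0;m[237:]=0;m[:,:342]=0;m[:,362:]=0
v,u=np.nonzero(m);print(len(u),u.min(),u.max(),v.min(),v.max())
b=bx(ray(c,np.c_[u,v],.031));mu=b.mean(0);w,V=np.linalg.eigh(np.cov((b-mu).T));d=V[:,1]
if d[0]>0:d=-d
s=(b-mu)@d;print(mu,d,"phi",np.arctan2(d[1],-d[0]),s.min(),s.max(),mu+d*s.min(),mu+d*s.max())
big=cv2.resize(c["pixels"][205:245,335:370],None,fx=14,fy=14,interpolation=cv2.INTER_CUBIC)[:,:,::-1]
cv2.imwrite("pics/btn0.png",big)
# world targets
for n,(x,y) in dict(center=(0,0),leafstart=(0,.145),pivot=(-.012,.011)).items(): print(n,p[0]+C*x-S*y,p[1]+S*x+C*y)
E
```

```text
0.017
43 349 355 216 230
[-0.02292176  0.00575289] [-0.7982226  -0.60236258] phi -0.646457616121389 -0.02315835396511693 0.01965066950162405 [-0.00443623  0.01970262] [-0.03860736 -0.00608393]
center 0.53739562 -0.11125855
leafstart 0.5706785068884228 0.029869935573864373
pivot 0.5282409298543881 -0.09779780528294081
```

View pics/btn0.png

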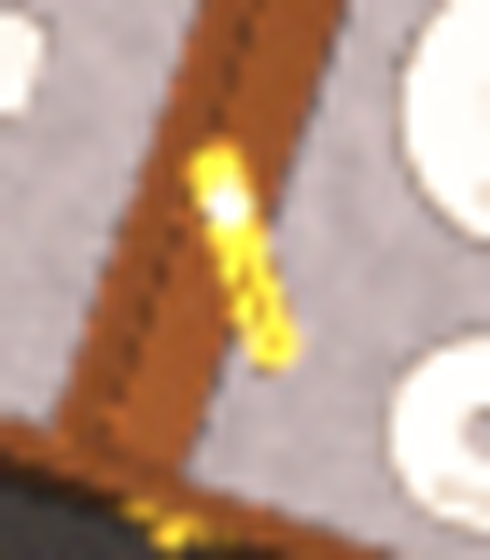

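>>> send_rows([
  {"translation": [0, 0, 0], "rot": [0, 0, -5.85], "grip": 0},
  {"translation": [0, 0, 0], "rot": [0, 0, -5.85], "grip": 0},
  {"translation": [-0.01, 0.008, 0], "rot": [0, 0, 0], "grip": 0},
  {"translation": [-0.02, 0.0165, 0], "rot": [0, 0, 0], "grip": 0},
  {"translation": [-0.02, 0.0165, 0], "rot": [0, 0, 0], "grip": 0},
], force=20)

```text
t: 0.72
eef_pos: [0.3139, 0.5526, 0.248]
tool_rot: [-0.0, 0.785, 0.62, -0.0]
contact_force: [0.4, -0.2, 0.4]
gripper_width: 0.301
```

>>> send_rows([
  {"translation": [-0.025, 0.0205, 0], "rot": [0, 0, 0], "grip": 0},
  {"translation": [-0.025, 0.0205, 0], "rot": [0, 0, 0], "grip": 0},
  {"translation": [-0.025, 0.0205, 0], "rot": [0, 0, 0], "grip": 0},
  {"translation": [-0.025, 0.0205, 0], "rot": [0, 0, 0], "grip": 0},
  {"translation": [-0.025, 0.0205, 0], "rot": [0, 0, 0], "grip": 0},
])

```text
t: 1.13
eef_pos: [0.3856, 0.4056, 0.2484]
tool_rot: [0.0, 0.786, 0.619, 0.0]
contact_force: [1.5, -0.3, -0.2]
gripper_width: 0.0
```

>>> send_rows([
  {"translation": [-0.025, 0.0205, 0], "rot": [0, 0, 0], "grip": 0},
  {"translation": [-0.025, 0.0205, 0], "rot": [0, 0, 0], "grip": 0},
  {"translation": [-0.025, 0.0205, 0], "rot": [0, 0, 0], "grip": 0},
  {"translation": [-0.025, 0.0205, 0], "rot": [0, 0, 0], "grip": 0},
  {"translation": [-0.025, 0.0205, 0], "rot": [0, 0, 0], "grip": 0},
])

```text
t: 1.55
eef_pos: [0.4561, 0.2604, 0.2485]
tool_rot: [-0.0, 0.786, 0.619, 0.0]
contact_force: [0.4, -0.1, 0.4]
gripper_width: 0.002
```

>>> send_rows([
  {"translation": [-0.025, 0.0205, 0], "rot": [0, 0, 0], "grip": 0},
  {"translation": [-0.025, 0.0205, 0], "rot": [0, 0, 0], "grip": 0},
  {"translation": [-0.025, 0.0205, 0], "rot": [0, 0, 0], "grip": 0},
  {"translation": [-0.02, 0.0165, 0], "rot": [0, 0, 0], "grip": 0},
  {"translation": [0, 0, 0], "rot": [0, 0, 0], "grip": 0},
])

```text
t: 1.97
eef_pos: [0.5117, 0.1452, 0.2486]
tool_rot: [0.001, 0.788, 0.615, -0.0]
contact_force: [0.1, 0.0, 1.2]
gripper_width: -0.004
```

>>> send_rows([
  {"translation": [-0.02, 0.017, 0], "rot": [0, 0, 0], "grip": 0},
  {"translation": [-0.025, 0.021, 0], "rot": [0, 0, 0], "grip": 0},
  {"translation": [-0.025, 0.021, 0], "rot": [0, 0, 0], "grip": 0},
  {"translation": [-0.018, 0.016, 0], "rot": [0, 0, 0], "grip": 0},
  {"translation": [-0.0105, 0.009, 0], "rot": [0, 0, 0], "grip": 0},
])

```text
t: 2.38
eef_pos: [0.5693, 0.0332, 0.2485]
tool_rot: [0.001, 0.787, 0.617, -0.0]
contact_force: [0.0, 0.4, -0.1]
gripper_width: -0.003
```

```bash
cat >> h.py <<'E'
PB=[.53739562,-.11125855,-.23160211]
def tobox(P):
    P=np.atleast_2d(P);C,S=np.cos(PB[2]),np.sin(PB[2]);d=P[:,:2]-PB[:2]
    return np.c_[d[:,0]*C+d[:,1]*S,-d[:,0]*S+d[:,1]*C,P[:,2]]
def toworld(b):
    b=np.atleast_2d(b);C,S=np.cos(PB[2]),np.sin(PB[2])
    return np.c_[PB[0]+C*b[:,0]-S*b[:,1],PB[1]+S*b[:,0]+C*b[:,1],b[:,2]]
from scipy.spatial.transform import Rotation as R
def st():
    o=get_obs();q=o["tool_rot"];M=R.from_quat(np.r_[q[1:],q[0]]).as_matrix()
    print("t",round(o["t"],2),"box",tobox(o["eef_pos"])[0].round(4),"yaw rel boxy deg",round(np.degrees(np.arctan2(M[1,0],M[0,0]))-90-np.degrees(PB[2]),2),"z",M[:,2].round(3),"F",o["contact_force"].round(1),"q",o["q"].round(2));return o
def shots(k,boxes=None):
    c=read_camera("top");cv2.imwrite(f"pics/t{k}.png",cv2.resize(c["pixels"][140:270,290:430],None,fx=4.6,fy=4.6,interpolation=cv2.INTER_CUBIC)[:,:,::-1])
    s=read_camera("scene");cv2.imwrite(f"pics/s{k}.png",cv2.resize(s["pixels"][105:220,280:400],None,fx=5,fy=5,interpolation=cv2.INTER_CUBIC)[:,:,::-1])
    return c,s
E
python3 - <<'E'
from h import *
st();shots(1)
E
```

```text
t 2.38 box [-0.0021  0.1479  0.2485] yaw rel boxy deg -0.49 z [ 0.001 -0.001 -1.   ] F [ 0.   0.4 -0.1] q [-0.37  0.31  0.25  1.83 -0.09  1.02  1.24]
```

View pics/s1.png

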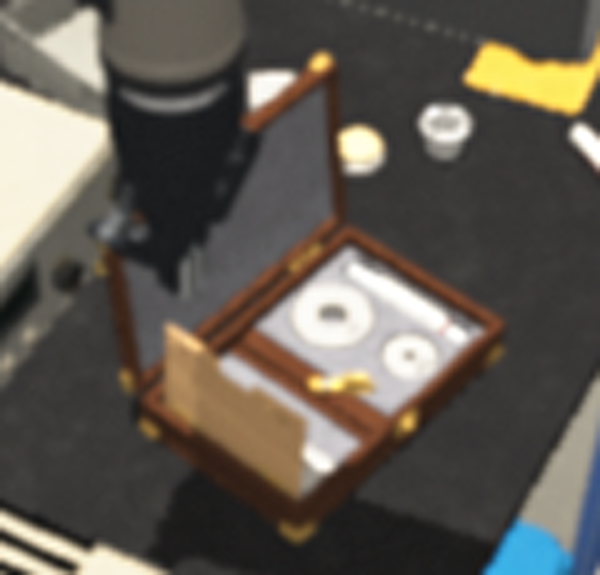

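View pics/t1.png

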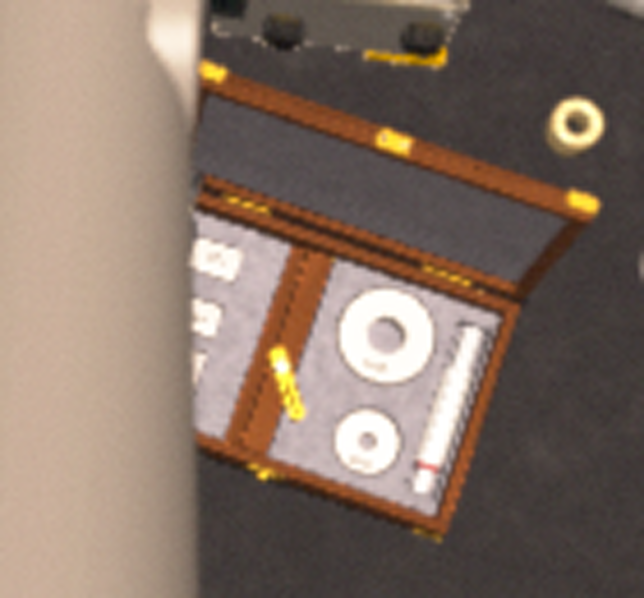

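>>> send_rows([
  {"translation": [0, 0, 0.025], "rot": [0, 0, 0], "grip": 0},
  {"translation": [0, 0, 0.035], "rot": [0, 0, 0], "grip": 0},
  {"translation": [0, 0, 0.035], "rot": [0, 0, 0], "grip": 0},
  {"translation": [0, 0, 0.03], "rot": [0, 0, 0], "grip": 0},
  {"translation": [0, 0, 0.02], "rot": [0, 0, 0], "grip": 0},
])

```text
t: 2.9
eef_pos: [0.5663, 0.0389, 0.1005]
tool_rot: [-0.001, 0.784, 0.62, -0.001]
contact_force: [-0.2, 0.0, -0.5]
gripper_width: -0.001
```

>>> send_rows([
  {"translation": [-0.004, 0, 0], "rot": [0, 0, 0], "grip": 0},
  {"translation": [-0.004, 0, 0], "rot": [0, 0, 0], "grip": 0},
  {"translation": [-0.004, 0, 0], "rot": [0, 0, 0], "grip": 0},
  {"translation": [-0.004, 0, 0], "rot": [0, 0, 0], "grip": 0},
  {"translation": [0, 0, 0], "rot": [0, 0, 0], "grip": 0},
])

```text
t: 3.32
eef_pos: [0.5659, 0.0206, 0.105]
tool_rot: [0.001, 0.785, 0.62, 0.001]
contact_force: [-0.7, -0.2, 0.6]
gripper_width: -0.001
```

```bash
python3 - <<'E'
from h import *
st();shots(2)
E
```

```text
t 3.32 box [-0.0026  0.1349  0.105 ] yaw rel boxy deg -0.17 z [ 0.003  0.    -1.   ] F [-0.7 -0.2  0.6] q [-0.31  0.48  0.21  1.95 -0.15  0.72  1.32]
```

View pics/s2.png

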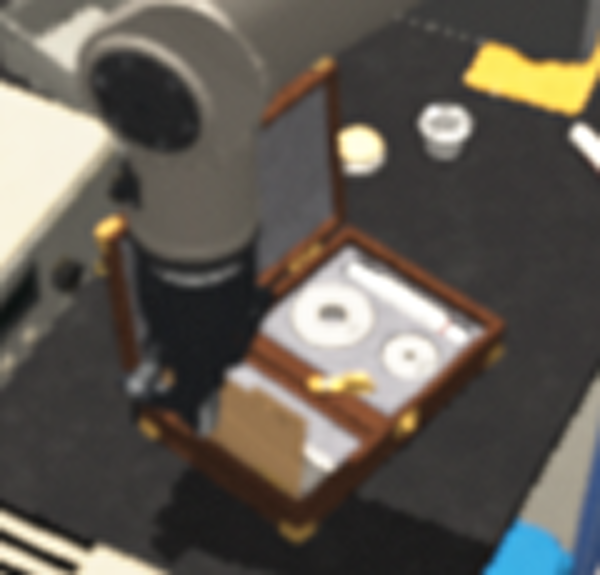

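```bash
python3 - <<'E'
import numpy as np
r=.064
th=np.linspace(1.5,-.02,27)
y=.102-r*np.cos(th)+.002*np.sin(th)+.0145; z=.022+r*np.sin(th)+.002*np.cos(th)+.017
print(y[0],z[0])
for a,b,c,d,e in zip(th[1:],np.diff(y),-np.diff(z),y[1:],z[1:]):print(f"{a:.2f} {b*1e3:.1f} {c*1e3:.1f}  {d:.4f} {e:.4f}")
E
```

```text
0.11396780906647512 0.10298115354599491
1.44 -3.7 0.3  0.1102 0.1027
1.38 -3.7 0.5  0.1065 0.1022
1.32 -3.7 0.7  0.1028 0.1016
1.27 -3.6 0.9  0.0992 0.1007
1.21 -3.6 1.1  0.0956 0.0995
1.15 -3.5 1.3  0.0921 0.0982
1.09 -3.4 1.5  0.0887 0.0967
1.03 -3.3 1.7  0.0854 0.0950
0.97 -3.2 1.9  0.0822 0.0931
0.92 -3.1 2.1  0.0791 0.0910
0.86 -3.0 2.3  0.0761 0.0887
0.80 -2.8 2.4  0.0733 0.0862
0.74 -2.7 2.6  0.0706 0.0836
0.68 -2.5 2.8  0.0681 0.0809
0.62 -2.4 2.9  0.0657 0.0780
0.56 -2.2 3.0  0.0635 0.0749
0.51 -2.0 3.2  0.0615 0.0718
0.45 -1.8 3.3  0.0597 0.0685
0.39 -1.6 3.4  0.0580 0.0651
0.33 -1.4 3.5  0.0566 0.0617
0.27 -1.2 3.5  0.0554 0.0581
0.21 -1.0 3.6  0.0544 0.0545
0.16 -0.8 3.7  0.0536 0.0509
0.10 -0.6 3.7  0.0530 0.0472
0.04 -0.4 3.7  0.0526 0.0435
-0.02 -0.2 3.7  0.0525 0.0397
```

>>> send_rows([
  {"translation": [-0.004, 0, 0], "rot": [0, 0, 0], "grip": 0},
  {"translation": [-0.004, 0, 0], "rot": [0, 0, 0], "grip": 0},
  {"translation": [-0.004, 0, 0], "rot": [0, 0, 0], "grip": 0},
  {"translation": [-0.004, 0, 0], "rot": [0, 0, 0], "grip": 0},
  {"translation": [-0.004, 0, 0], "rot": [0, 0, 0], "grip": 0},
])

```text
t: 3.83
eef_pos: [0.5603, 0.0018, 0.1032]
tool_rot: [-0.0, 0.784, 0.62, -0.0]
contact_force: [-0.4, 0.1, -0.5]
gripper_width: 0.001
```

>>> send_rows([
  {"translation": [-0.0037, 0, 0.0007], "rot": [0, 0, 0], "grip": 0},
  {"translation": [-0.0037, 0, 0.0007], "rot": [0, 0, 0], "grip": 0},
  {"translation": [-0.0036, 0, 0.0009], "rot": [0, 0, 0], "grip": 0},
  {"translation": [-0.0036, 0, 0.0011], "rot": [0, 0, 0], "grip": 0},
  {"translation": [-0.0035, 0, 0.0013], "rot": [0, 0, 0], "grip": 0},
])

```text
t: 4.25
eef_pos: [0.5564, -0.0155, 0.0985]
tool_rot: [0.0, 0.784, 0.62, 0.0]
contact_force: [1.3, 0.7, 0.2]
gripper_width: -0.001
```

```bash
python3 - <<'E'
from h import *
st();shots(3)
E
```

```text
t 4.25 box [-0.0035  0.0975  0.0985] yaw rel boxy deg -0.06 z [ 0.  0. -1.] F [1.3 0.7 0.2] q [-0.25  0.48  0.21  1.98 -0.15  0.7   1.39]
```

View pics/s3.png

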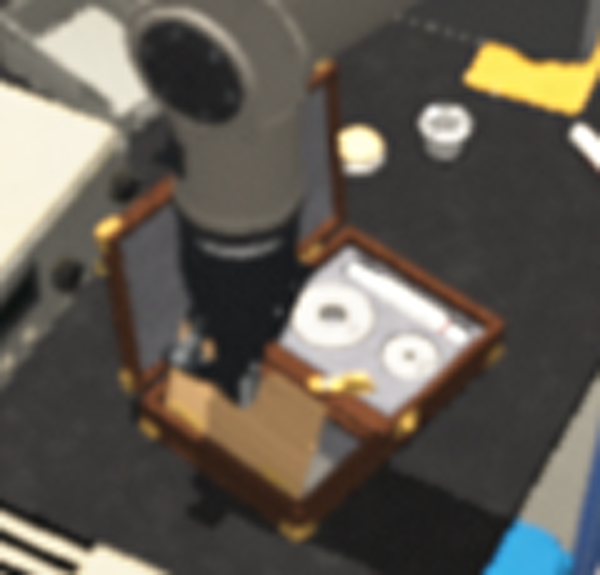

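>>> send_rows([
  {"translation": [-0.0034, 0, 0.0014], "rot": [0, 0, 0], "grip": 0},
  {"translation": [-0.0034, 0, 0.0015], "rot": [0, 0, 0], "grip": 0},
  {"translation": [-0.0033, 0, 0.0017], "rot": [0, 0, 0], "grip": 0},
  {"translation": [-0.0032, 0, 0.0019], "rot": [0, 0, 0], "grip": 0},
  {"translation": [-0.0031, 0, 0.0021], "rot": [0, 0, 0], "grip": 0},
])

```text
t: 4.77
eef_pos: [0.5525, -0.0317, 0.0898]
tool_rot: [0.0, 0.784, 0.62, -0.0]
contact_force: [-0.2, 0.3, 0.8]
gripper_width: -0.002
```

>>> send_rows([
  {"translation": [-0.003, 0, 0.0023], "rot": [0, 0, 0], "grip": 0},
  {"translation": [-0.0028, 0, 0.0024], "rot": [0, 0, 0], "grip": 0},
  {"translation": [-0.0027, 0, 0.0026], "rot": [0, 0, 0], "grip": 0},
  {"translation": [-0.0025, 0, 0.0028], "rot": [0, 0, 0], "grip": 0},
  {"translation": [-0.0024, 0, 0.0029], "rot": [0, 0, 0], "grip": 0},
])

```text
t: 5.18
eef_pos: [0.5494, -0.0446, 0.0767]
tool_rot: [0.0, 0.784, 0.62, -0.0]
contact_force: [0.3, 1.1, 1.0]
gripper_width: -0.004
```

```bash
python3 - <<'E'
from h import *
st();shots(4)
E
```

```text
t 5.18 box [-0.0036  0.0676  0.0767] yaw rel boxy deg -0.06 z [-0. -0. -1.] F [0.3 1.1 1. ] q [-0.19  0.51  0.2   2.   -0.16  0.65  1.45]
```

View pics/s4.png

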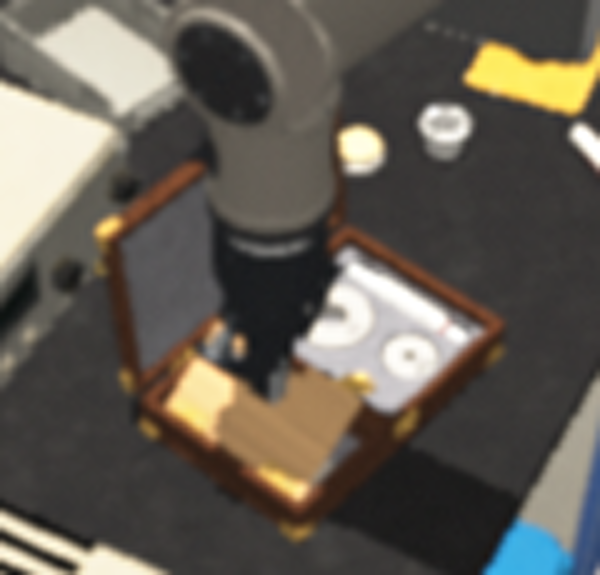

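>>> send_rows([
  {"translation": [-0.0022, 0, 0.003], "rot": [0, 0, 0], "grip": 0},
  {"translation": [-0.002, 0, 0.0032], "rot": [0, 0, 0], "grip": 0},
  {"translation": [-0.0018, 0, 0.0033], "rot": [0, 0, 0], "grip": 0},
  {"translation": [-0.0016, 0, 0.0034], "rot": [0, 0, 0], "grip": 0},
  {"translation": [-0.0014, 0, 0.0035], "rot": [0, 0, 0], "grip": 0},
])

```text
t: 5.7
eef_pos: [0.5474, -0.0533, 0.0602]
tool_rot: [0.0, 0.784, 0.62, -0.0]
contact_force: [0.7, 0.3, 1.3]
gripper_width: -0.002
```

>>> send_rows([
  {"translation": [-0.0012, 0, 0.0035], "rot": [0, 0, 0], "grip": 0},
  {"translation": [-0.001, 0, 0.0036], "rot": [0, 0, 0], "grip": 0},
  {"translation": [-0.0008, 0, 0.0035], "rot": [0, 0, 0], "grip": 0},
  {"translation": [-0.0006, 0, 0.0035], "rot": [0, 0, 0], "grip": 0},
  {"translation": [0, 0, 0.002], "rot": [0, 0, 0], "grip": 0},
])

```text
t: 6.12
eef_pos: [0.5464, -0.0567, 0.044]
tool_rot: [-0.0, 0.784, 0.62, -0.0]
contact_force: [-0.2, 0.6, 1.1]
gripper_width: -0.001
```

>>> send_rows([
  {"translation": [0, 0, 0.001], "rot": [0, 0, 0], "grip": 0},
  {"translation": [0, 0, 0.001], "rot": [0, 0, 0], "grip": 0},
  {"translation": [0, 0, 0.001], "rot": [0, 0, 0], "grip": 0},
  {"translation": [0, 0, 0], "rot": [0, 0, 0], "grip": 0},
  {"translation": [0, 0, 0], "rot": [0, 0, 0], "grip": 0},
])

```text
t: 6.53
eef_pos: [0.5465, -0.0563, 0.0415]
tool_rot: [-0.0, 0.784, 0.62, 0.0]
contact_force: [-0.0, 0.3, -0.1]
gripper_width: 0.0
```

```bash
python3 - <<'E'
from h import *
st();shots(5)
E
```

```text
t 6.53 box [-0.0037  0.0556  0.0415] yaw rel boxy deg -0.05 z [-0.  0. -1.] F [-0.   0.3 -0.1] q [-0.15  0.57  0.18  2.01 -0.18  0.58  1.49]
```

View pics/s5.png

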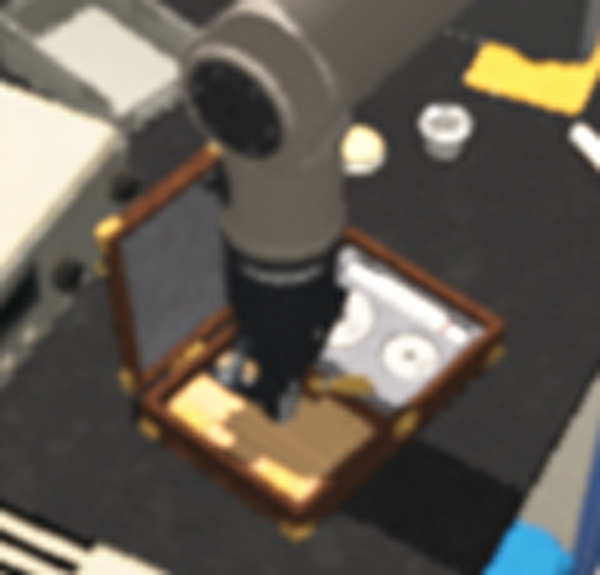

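>>> send_rows([
  {"translation": [0, 0, 0.0007], "rot": [0, 0, 0], "grip": 0},
  {"translation": [0, 0, 0.0007], "rot": [0, 0, 0], "grip": 0},
  {"translation": [0, 0, 0.0006], "rot": [0, 0, 0], "grip": 0},
  {"translation": [0, 0, 0], "rot": [0, 0, 0], "grip": 0},
  {"translation": [0, 0, 0], "rot": [0, 0, 0], "grip": 0},
])

```text
t: 7.05
eef_pos: [0.5468, -0.0564, 0.0409]
tool_rot: [-0.0, 0.784, 0.62, 0.0]
contact_force: [-3.5, 1.6, 16.1]
gripper_width: 0.001
```

>>> send_rows([
  {"translation": [0, 0, -0.01], "rot": [0, 0, 0], "grip": 0},
  {"translation": [0, 0, -0.02], "rot": [0, 0, 0], "grip": 0},
  {"translation": [0, 0, -0.02], "rot": [0, 0, 0], "grip": 0},
  {"translation": [-0.02, -0.003, -0.01], "rot": [0, 0, 0], "grip": 0},
  {"translation": [-0.02, -0.003, 0], "rot": [0, 0, 0], "grip": 0},
])

```text
t: 7.47
eef_pos: [0.5336, -0.0934, 0.1022]
tool_rot: [0.001, 0.783, 0.621, 0.002]
contact_force: [-0.1, -1.1, -0.6]
gripper_width: 0.004
```

>>> send_rows([
  {"translation": [-0.02, -0.003, 0], "rot": [0, 0, 0], "grip": 0},
  {"translation": [-0.0146, -0.0016, 0], "rot": [0, 0, 0], "grip": 0},
  {"translation": [0, 0, 0], "rot": [0, 0, -6.2], "grip": 0},
  {"translation": [0, 0, 0], "rot": [0, 0, -6.2], "grip": 0},
  {"translation": [0, 0, 0], "rot": [0, 0, -6.2], "grip": 0},
])

```text
t: 7.88
eef_pos: [0.519, -0.1271, 0.0998]
tool_rot: [0.0, 0.672, 0.74, 0.0]
contact_force: [-0.1, 0.2, -0.0]
gripper_width: 0.001
```

>>> send_rows([
  {"translation": [0, 0, 0], "rot": [0, 0, -6.2], "grip": 0},
  {"translation": [0, 0, 0], "rot": [0, 0, -6.2], "grip": 0},
  {"translation": [0, 0, 0], "rot": [0, 0, -6.2], "grip": 0},
  {"translation": [0, 0, 0], "rot": [0, 0, 0], "grip": 0},
  {"translation": [0, 0, 0], "rot": [0, 0, 0], "grip": 0},
])

```text
t: 8.3
eef_pos: [0.5191, -0.1268, 0.0997]
tool_rot: [0.0, 0.547, 0.837, 0.0]
contact_force: [-0.2, -0.4, 0.1]
gripper_width: -0.001
```

```bash
python3 - <<'E'
from h import *
st();shots(6)
E
```

```text
t 8.3 box [-0.0142 -0.0193  0.0997] yaw rel boxy deg 36.95 z [ 0.  0. -1.] F [-0.2 -0.4  0.1] q [ 0.08  0.44  0.05  2.02 -0.04  0.68  2.14]
```

View pics/s6.png

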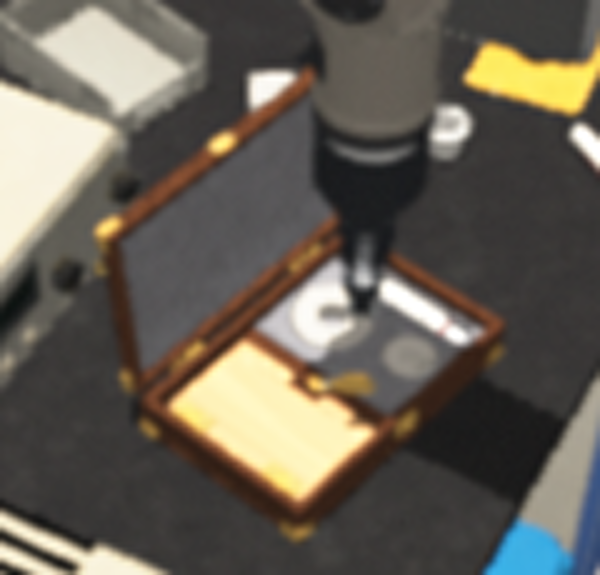

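View pics/t6.png

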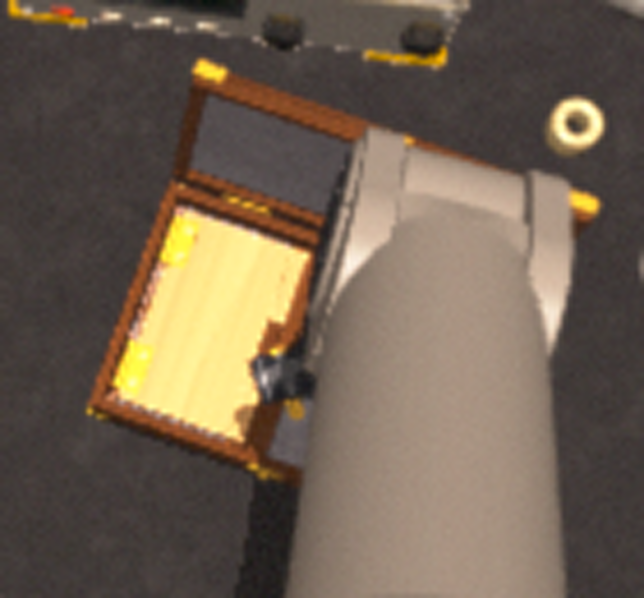

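>>> send_rows([
  {"translation": [0, 0, 0.01], "rot": [0, 0, 0], "grip": 0},
  {"translation": [0, 0, 0.012], "rot": [0, 0, 0], "grip": 0},
  {"translation": [0, 0, 0.01], "rot": [0, 0, 0], "grip": 0},
  {"translation": [0, 0, 0.006], "rot": [0, 0, 0], "grip": 0},
  {"translation": [0, 0, 0], "rot": [0, 0, 0], "grip": 0},
])

```text
t: 8.82
eef_pos: [0.5179, -0.1264, 0.0597]
tool_rot: [-0.001, 0.546, 0.838, -0.001]
contact_force: [-0.3, 1.0, 0.2]
gripper_width: 0.003
```

```bash
python3 - <<'E'
from h import *
st()
s=read_camera("scene")
fx=10;u0,v0=325,155
big=cv2.resize(s["pixels"][v0:v0+50,u0:u0+60],None,fx=fx,fy=fx,interpolation=cv2.INTER_CUBIC)[:,:,::-1].copy()
o=get_obs();b=tobox(o["eef_pos"])[0]
pv=np.array([-.012,.011]);ph=-.65;d=np.array([-np.cos(ph),np.sin(ph)])
pts=[[*pv,.028],[*(pv+.011*d),.039],[*(pv+.029*d),.039]]
C,S=np.cos(np.radians(36.95)),np.sin(np.radians(36.95))
# tool x in box: boxy rotated ccw; box axes x,y
tx=np.array([-S,C]);ty=np.array([C,S])
pts+=[[*(b[:2]+a*.0145*tx+e*.011*ty),b[2]-.017] for a in(-1,1) for e in(-1,1)]
for i,q in enumerate(proj(s,toworld(np.array(pts)))):
    cv2.circle(big,tuple(int(a) for a in ((q-[u0,v0]+.5)*fx)),4,[(0,255,0),(255,0,0),(0,0,255)][min(i,2) if i<3 else 0],-1)
cv2.imwrite("pics/s7.png",big)
E
```

```text
t 8.82 box [-0.0155 -0.0192  0.0597] yaw rel boxy deg 37.12 z [-0.003  0.    -1.   ] F [-0.3  1.   0.2] q [ 0.09  0.51  0.05  2.04 -0.04  0.6   2.15]
```

View pics/s7.png

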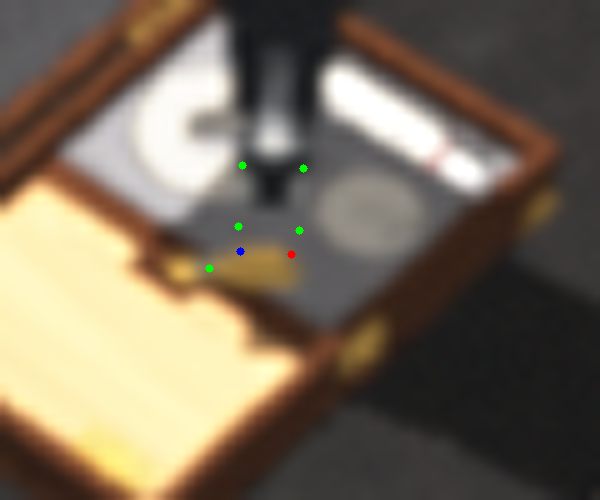

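>>> send_rows([
  {"translation": [0, 0, 0.006], "rot": [0, 0, 0], "grip": 0},
  {"translation": [0, 0, 0.006], "rot": [0, 0, 0], "grip": 0},
  {"translation": [0.002, 0, 0], "rot": [0, 0, 0], "grip": 0},
  {"translation": [0.002, 0, 0], "rot": [0, 0, 0], "grip": 0},
  {"translation": [0.002, 0, 0], "rot": [0, 0, 0], "grip": 0},
])

```text
t: 9.28
eef_pos: [0.5166, -0.121, 0.0496]
tool_rot: [-0.0, 0.546, 0.838, 0.0]
contact_force: [0.7, -0.4, 0.4]
gripper_width: -0.002
```

>>> send_rows([
  {"translation": [0.002, 0, 0], "rot": [0, 0, 0], "grip": 0},
  {"translation": [0.002, 0, 0], "rot": [0, 0, 0], "grip": 0},
  {"translation": [0.001, 0, 0], "rot": [0, 0, 0], "grip": 0},
  {"translation": [0, 0, 0], "rot": [0, 0, 0], "grip": 0},
  {"translation": [0, 0, 0], "rot": [0, 0, 0], "grip": 0},
])

```text
t: 9.7
eef_pos: [0.5148, -0.1165, 0.0498]
tool_rot: [0.0, 0.545, 0.838, 0.0]
contact_force: [-0.4, -0.9, 3.2]
gripper_width: -0.003
```

```bash
cat >> h.py <<'E'
def near(k,u0=325,v0=155):
    st();s=read_camera("scene")
    big=cv2.resize(s["pixels"][v0:v0+50,u0:u0+60],None,fx=10,fy=10,interpolation=cv2.INTER_CUBIC)[:,:,::-1]
    cv2.imwrite(f"pics/s{k}.png",big)
E
python3 -c "
from h import *
near(8)"
```

```text
t 9.7 box [-0.0208 -0.0103  0.0498] yaw rel boxy deg 37.15 z [ 0.001  0.    -1.   ] F [-0.4 -0.9  3.2] q [ 0.07  0.52  0.04  2.05 -0.04  0.57  2.13]
```

View pics/s8.png

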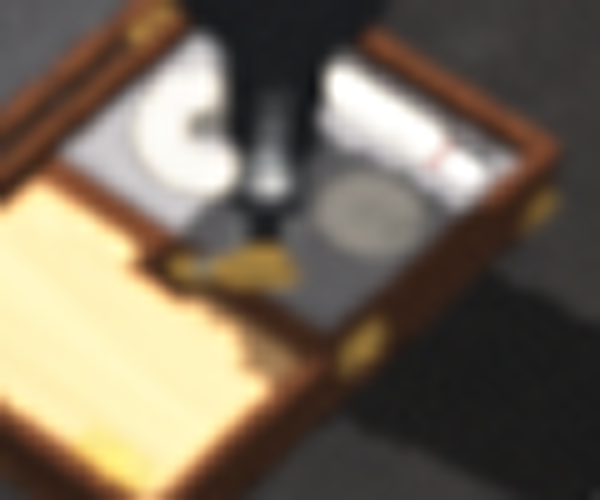

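>>> send_rows([
  {"translation": [0.0025, -0.0011, 0], "rot": [0, 0, 6], "grip": 0},
  {"translation": [0.0025, -0.0011, 0], "rot": [0, 0, 6], "grip": 0},
  {"translation": [0.0022, -0.0011, 0], "rot": [0, 0, 6], "grip": 0},
  {"translation": [0.0022, -0.0011, 0], "rot": [0, 0, 6], "grip": 0},
  {"translation": [0.0022, -0.0011, 0], "rot": [0, 0, 6], "grip": 0},
])

```text
t: 10.17
eef_pos: [0.5069, -0.1074, 0.0499]
tool_rot: [0.0, 0.746, 0.666, -0.0]
contact_force: [-1.3, -1.7, 5.0]
gripper_width: -0.002
```

```bash
python3 -c "
from h import *
near(9)"
```

```text
t 10.17 box [-0.0305 -0.0032  0.0499] yaw rel boxy deg 6.79 z [ 0.001 -0.001 -1.   ] F [-1.3 -1.7  5. ] q [-0.06  0.52  0.18  2.08 -0.17  0.55  1.7 ]
```

View pics/s9.png

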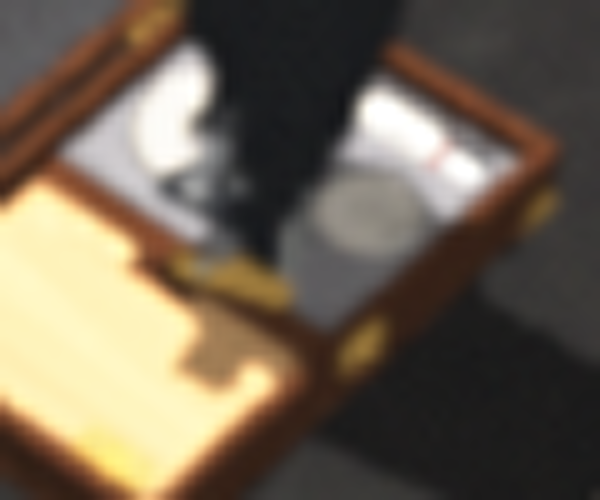

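>>> send_rows([
  {"translation": [0.0022, -0.0011, -0.001], "rot": [0, 0, 6], "grip": 0},
  {"translation": [0.0022, -0.0011, 0], "rot": [0, 0, 6], "grip": 0},
  {"translation": [0.0022, -0.0011, 0], "rot": [0, 0, 6], "grip": 0},
  {"translation": [0.0022, -0.0011, 0], "rot": [0, 0, 6], "grip": 0},
  {"translation": [0.0022, -0.0011, 0], "rot": [0, 0, 6], "grip": 0},
])

```text
t: 10.63
eef_pos: [0.5043, -0.0949, 0.0503]
tool_rot: [-0.0, 0.893, 0.45, -0.001]
contact_force: [-1.4, -0.8, 1.4]
gripper_width: -0.003
```

>>> send_rows([
  {"translation": [0.0022, -0.0011, 0], "rot": [0, 0, 6], "grip": 0},
  {"translation": [0.0022, -0.0011, 0], "rot": [0, 0, 6], "grip": 0},
  {"translation": [0.0022, -0.0011, 0], "rot": [0, 0, 6], "grip": 0},
  {"translation": [0.0022, -0.0011, 0], "rot": [0, 0, 6], "grip": 0},
  {"translation": [0.0022, -0.0011, 0], "rot": [0, 0, 6], "grip": 0},
])

```text
t: 11.05
eef_pos: [0.5082, -0.083, 0.0501]
tool_rot: [-0.001, 0.979, 0.204, -0.001]
contact_force: [-2.2, 1.2, 1.6]
gripper_width: -0.004
```

```bash
python3 -c "
from h import *
near(10)
shots(11)"
```

```text
t 11.05 box [-0.0349  0.0208  0.0501] yaw rel boxy deg -53.15 z [-0.003  0.001 -1.   ] F [-2.2  1.2  1.6] q [-0.33  0.55  0.47  2.1  -0.44  0.58  0.87]
```

View pics/s10.png

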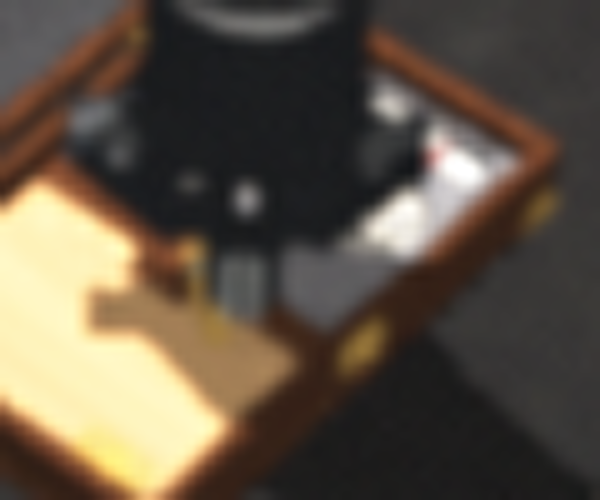

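View pics/t11.png

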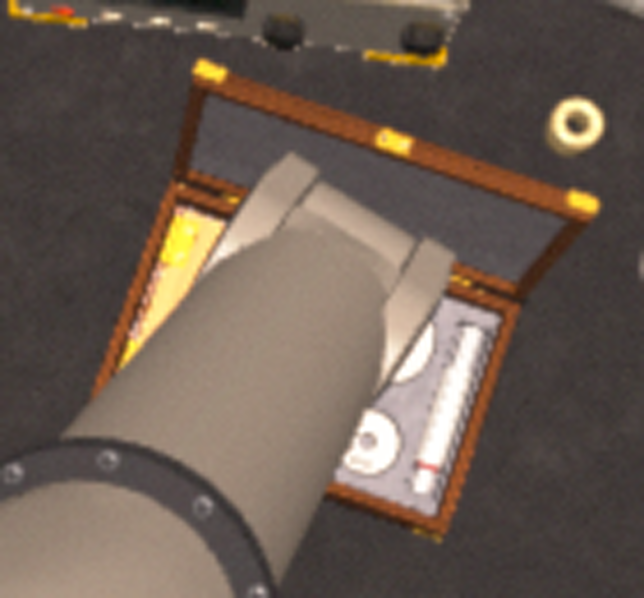

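>>> send_rows([
  {"translation": [0.0022, -0.0011, 0], "rot": [0, 0, 6], "grip": 0},
  {"translation": [0.0022, -0.0011, 0], "rot": [0, 0, 6], "grip": 0},
  {"translation": [0.0022, -0.0011, 0], "rot": [0, 0, 6], "grip": 0},
  {"translation": [0.0022, -0.0011, 0], "rot": [0, 0, 6], "grip": 0},
  {"translation": [0.0022, -0.0011, 0], "rot": [0, 0, 6], "grip": 0},
])

```text
t: 11.62
eef_pos: [0.5182, -0.075, 0.0502]
tool_rot: [-0.001, 0.999, -0.054, -0.001]
contact_force: [-2.2, 1.9, 0.3]
gripper_width: -0.003
```

>>> send_rows([
  {"translation": [0.0022, -0.0011, 0], "rot": [0, 0, 6], "grip": 0},
  {"translation": [0.0007, -0.0003, 0], "rot": [0, 0, 2], "grip": 0},
  {"translation": [0, 0, 0], "rot": [0, 0, 0], "grip": 0},
  {"translation": [0, 0, 0], "rot": [0, 0, 0], "grip": 0},
  {"translation": [0, 0, 0], "rot": [0, 0, 0], "grip": 0},
])

```text
t: 12.03
eef_pos: [0.5217, -0.0745, 0.0503]
tool_rot: [-0.0, 0.993, -0.122, -0.0]
contact_force: [-2.4, 1.6, 0.2]
gripper_width: -0.002
```

```bash
python3 -c "
from h import *
near(12)"
```

```text
t 12.03 box [-0.0237  0.0322  0.0503] yaw rel boxy deg -90.7 z [-0.001  0.    -1.   ] F [-2.4  1.6  0.2] q [-0.47  0.61  0.64  2.08 -0.62  0.64  0.35]
```

View pics/s12.png

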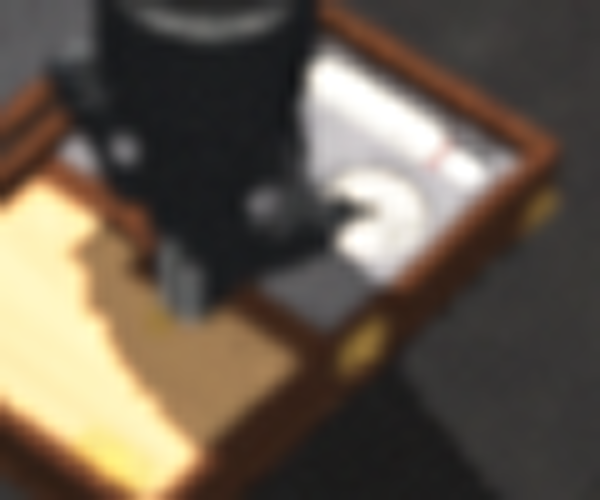

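>>> send_rows([
  {"translation": [-0.005, 0, 0], "rot": [0, 0, 0], "grip": 0},
  {"translation": [-0.005, 0, -0.005], "rot": [0, 0, 0], "grip": 0},
  {"translation": [0, 0, -0.03], "rot": [0, 0, 0], "grip": 0},
  {"translation": [0, 0, -0.035], "rot": [0, 0, 0], "grip": 0},
  {"translation": [0, 0, -0.035], "rot": [0, 0, 0], "grip": 0},
])

```text
t: 12.5
eef_pos: [0.5113, -0.0728, 0.1566]
tool_rot: [0.0, 0.992, -0.123, -0.001]
contact_force: [1.3, -0.1, 0.8]
gripper_width: 0.001
```

>>> send_rows([
  {"translation": [0, 0.02, -0.03], "rot": [0, 0, 0], "grip": 0},
  {"translation": [0, 0.02, -0.03], "rot": [0, 0, 0], "grip": 0},
  {"translation": [0, 0.02, -0.03], "rot": [0, 0, 0], "grip": 0},
  {"translation": [0, 0.02, 0], "rot": [0, 0, 0], "grip": 0},
  {"translation": [0, 0, 0], "rot": [0, 0, 0], "grip": 0},
])

```text
t: 12.92
eef_pos: [0.4921, -0.1545, 0.248]
tool_rot: [0.0, 0.992, -0.126, 0.003]
contact_force: [-0.9, -0.1, -0.2]
gripper_width: -0.003
```

```bash
python3 -c "
from h import *
near(13)
shots(14)"
```

```text
t 12.92 box [-0.0342 -0.0525  0.248 ] yaw rel boxy deg -91.17 z [ 0.005 -0.001 -1.   ] F [-0.9 -0.1 -0.2] q [-0.59  0.3   0.95  1.98 -0.29  1.    0.24]
```

View pics/s13.png

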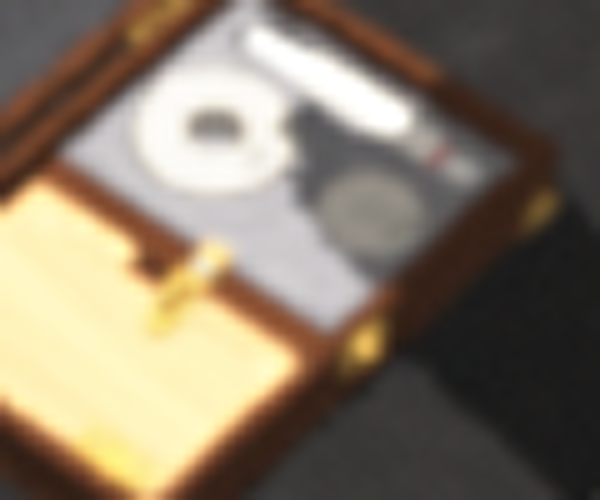

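View pics/t14.png

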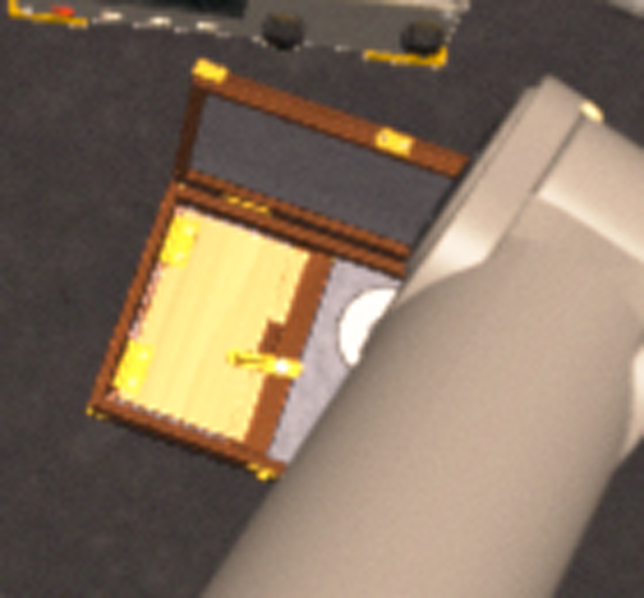

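```bash
python3 - <<'E'
from h import *
c=read_camera("top")
big=cv2.resize(c["pixels"][205:235,330:365],None,fx=16,fy=16,interpolation=cv2.INTER_CUBIC)[:,:,::-1].copy()
pv=np.array([-.012,.011])
for ph,col in((1.57,(0,255,0)),(1.4,(255,0,0))):
    d=np.array([-np.cos(ph),np.sin(ph)])
    for r in(-.012,0,.015,.029):
        q=proj(c,toworld(np.array([[*(pv+r*d),.028]])))[0];cv2.circle(big,tuple(int(a) for a in((q-[330,205]+.5)*16)),3,col,-1)
cv2.imwrite("pics/b15.png",big)
hsv=cv2.cvtColor(c["pixels"],cv2.COLOR_RGB2HSV)
print(hsv[212:224,338:358,1])
E
```

```text
[[110 113 114 111 108 109 108 112 117 165 180 181 181 184 190 186 181 183
  164  48]
 [108 112 112 110 111 109 113 111 114 162 182 177 176 191 189 182 187 183
  121  26]
 [109 113 112 109 114 113 113 115 151 175 177 182 185 195 193 185 188 169
   80  24]
 [109 113 116 123 114 116 113 117 163 179 183 187 184 182 188 180 176 155
   40  22]
 [112 130 167 170 135 160 151 133 176 192 184 184 181 188 187 188 185 119
   26  24]
 [118 160 175 198 184 179 176 151 182 202 202 197 170 158 184 187 168  60
   25  24]
 [113 152 174 198 195 209 201 189 192 193 189 173  99  71 150 187 176  73
   23  25]
 [111 112 136 169 172 175 169 166 184 187 177 128   7   7  61 148 171 109
   38  25]
 [107 105 112 113 114 117 143 143 165 181 176 153  54   7  92 167 175 130
   37  24]
 [109 109 111 106 107 106 130 114 118 146 181 188 163 126 171 167 158  79
   26  22]
 [106 110 112 109 105 108 112 112 113 160 185 185 194 179 187 137  51  24
   22  21]
 [109 107 108 111 108 108 114 112 116 161 181 188 186 181 168  57  25  21
   22  22]]
```

View pics/b15.png

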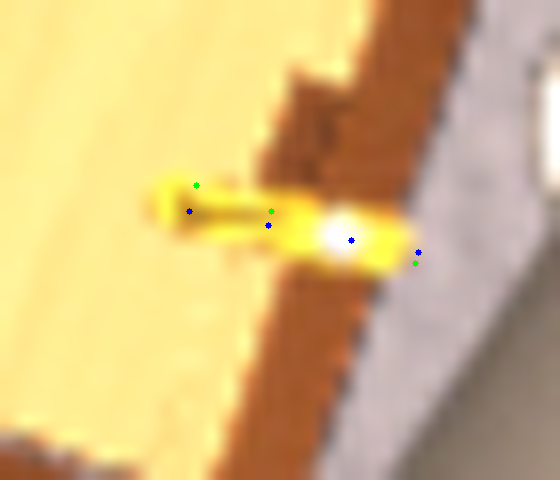

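>>> send_rows([
  {"translation": [0, -0.02, 0.02], "rot": [0, 0, 0], "grip": 0},
  {"translation": [0, -0.022, 0.035], "rot": [0, 0, 0], "grip": 0},
  {"translation": [0, -0.022, 0.035], "rot": [0, 0, 0], "grip": 0},
  {"translation": [0, -0.02, 0.035], "rot": [0, 0, 0], "grip": 0},
  {"translation": [0, 0, 0.03], "rot": [0, 0, 0], "grip": 0},
])

```text
t: 13.53
eef_pos: [0.5135, -0.0623, 0.0871]
tool_rot: [-0.001, 0.993, -0.119, -0.002]
contact_force: [0.6, 0.4, -0.3]
gripper_width: -0.001
```

>>> send_rows([
  {"translation": [0, 0, 0.02], "rot": [0, 0, 0], "grip": 0},
  {"translation": [0, 0, 0], "rot": [0, 0, 0], "grip": 0},
  {"translation": [0, 0, 0], "rot": [0, 0, 0], "grip": 0},
  {"translation": [0, 0, 0], "rot": [0, 0, 0], "grip": 0},
  {"translation": [0, 0, 0], "rot": [0, 0, 0], "grip": 0},
])

```text
t: 13.95
eef_pos: [0.5144, -0.0685, 0.0719]
tool_rot: [-0.0, 0.992, -0.123, 0.001]
contact_force: [-0.0, -0.0, 0.2]
gripper_width: -0.002
```

```bash
python3 -c "
from h import *
near(16)"
```

```text
t 13.95 box [-0.0322  0.0364  0.0719] yaw rel boxy deg -90.87 z [ 0.002  0.    -1.   ] F [-0.  -0.   0.2] q [-0.52  0.57  0.69  2.1  -0.59  0.67  0.33]
```

View pics/s16.png

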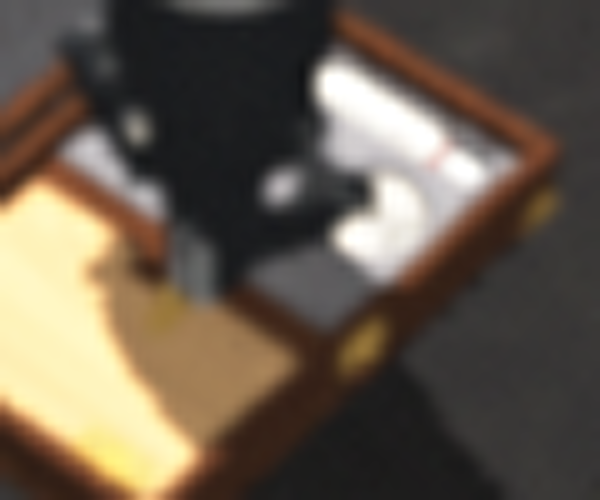

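>>> send_rows([
  {"translation": [-0.001, 0.004, 0.008], "rot": [0, 0, 0], "grip": 0},
  {"translation": [0, 0, 0.008], "rot": [0, 0, 0], "grip": 0},
  {"translation": [0, 0, 0.0055], "rot": [0, 0, 0], "grip": 0},
  {"translation": [0, 0, 0], "rot": [0, 0, 0], "grip": 0},
  {"translation": [0.002, 0, 0], "rot": [0, 0, 0], "grip": 0},
])

```text
t: 14.42
eef_pos: [0.5126, -0.0724, 0.0484]
tool_rot: [-0.0, 0.992, -0.123, -0.001]
contact_force: [-0.0, -1.0, 1.7]
gripper_width: -0.002
```

>>> send_rows([
  {"translation": [0.0025, 0, 0], "rot": [0, 0, 0], "grip": 0},
  {"translation": [0.0025, 0, 0], "rot": [0, 0, 0], "grip": 0},
  {"translation": [0.0025, 0, 0], "rot": [0, 0, 0], "grip": 0},
  {"translation": [0.0025, 0, 0], "rot": [0, 0, 0], "grip": 0},
  {"translation": [0.0015, 0, 0], "rot": [0, 0, 0], "grip": 0},
])

```text
t: 14.83
eef_pos: [0.5229, -0.0745, 0.0485]
tool_rot: [-0.001, 0.992, -0.123, -0.002]
contact_force: [-7.9, 2.7, 4.9]
gripper_width: 0.004
```

```bash
python3 -c "
from h import *
near(17)"
```

```text
t 14.83 box [-0.0225  0.0325  0.0485] yaw rel boxy deg -90.84 z [-0.004  0.002 -1.   ] F [-7.9  2.7  4.9] q [-0.47  0.62  0.65  2.08 -0.63  0.64  0.36]
```

View pics/s17.png

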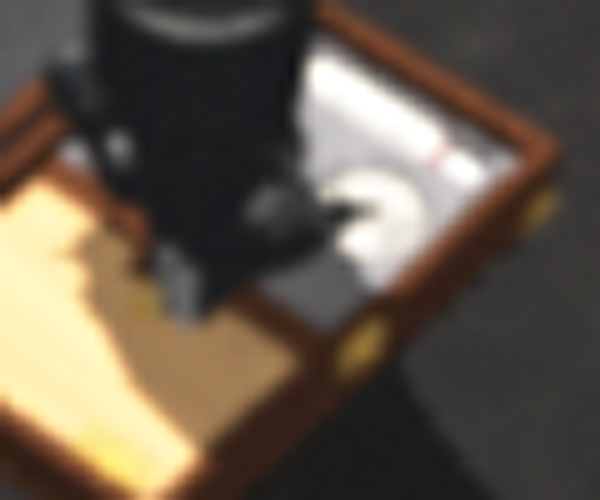

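>>> send_rows([
  {"translation": [0, 0, 0], "rot": [0, 0, 0], "grip": 0},
  {"translation": [0, 0, 0], "rot": [0, 0, 0], "grip": 0},
  {"translation": [0.001, 0, 0], "rot": [0, 0, 0], "grip": 0},
  {"translation": [0, 0, 0], "rot": [0, 0, 0], "grip": 0},
  {"translation": [0, 0, 0], "rot": [0, 0, 0], "grip": 0},
])

```text
t: 15.3
eef_pos: [0.523, -0.0744, 0.0485]
tool_rot: [-0.001, 0.992, -0.123, -0.003]
contact_force: [-7.9, 3.4, 6.5]
gripper_width: 0.001
```

```bash
python3 -c "
from h import *
near(18)"
```

```text
t 15.3 box [-0.0225  0.0325  0.0485] yaw rel boxy deg -90.84 z [-0.005  0.003 -1.   ] F [-7.9  3.4  6.5] q [-0.47  0.62  0.65  2.08 -0.63  0.64  0.36]
```

View pics/s18.png

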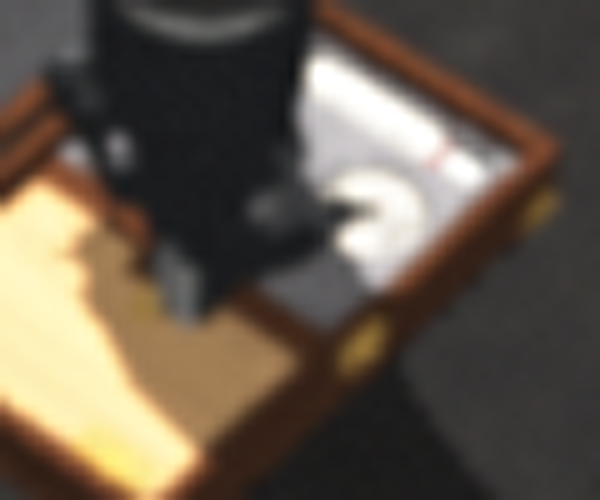

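>>> send_rows([
  {"translation": [-0.006, 0, 0], "rot": [0, 0, 0], "grip": 0},
  {"translation": [-0.004, 0, -0.005], "rot": [0, 0, 0], "grip": 0},
  {"translation": [0, 0, -0.02], "rot": [0, 0, 0], "grip": 0},
  {"translation": [0, 0.02, -0.03], "rot": [0, 0, 0], "grip": 0},
  {"translation": [0, 0.025, -0.03], "rot": [0, 0, 0], "grip": 0},
])

```text
t: 15.77
eef_pos: [0.5053, -0.1156, 0.1349]
tool_rot: [0.0, 0.993, -0.121, -0.0]
contact_force: [0.8, -0.9, 0.9]
gripper_width: -0.002
```

>>> send_rows([
  {"translation": [0, 0.025, -0.02], "rot": [0, 0, 0], "grip": 0},
  {"translation": [0, 0.015, 0], "rot": [0, 0, 0], "grip": 0},
  {"translation": [0, 0, 0], "rot": [0, 0, 0], "grip": 0},
  {"translation": [0, 0, 0], "rot": [0, 0, 0], "grip": 0},
  {"translation": [0, 0, 0], "rot": [0, 0, 0], "grip": 0},
])

```text
t: 16.18
eef_pos: [0.4952, -0.1546, 0.1538]
tool_rot: [-0.0, 0.992, -0.123, -0.0]
contact_force: [0.9, 0.4, 0.7]
gripper_width: -0.003
```

```bash
cat >> h.py <<'E'
def btn(k,phs=(1.57,1.4)):
    c=read_camera("top")
    big=cv2.resize(c["pixels"][205:235,330:365],None,fx=16,fy=16,interpolation=cv2.INTER_CUBIC)[:,:,::-1].copy()
    pv=np.array([-.012,.011])
    for ph,col in zip(phs,((0,255,0),(255,0,0))):
        d=np.array([-np.cos(ph),np.sin(ph)])
        for r in(-.012,0,.015,.029):
            q=proj(c,toworld(np.array([[*(pv+r*d),.028]])))[0];cv2.circle(big,tuple(int(a) for a in((q-[330,205]+.5)*16)),3,col,-1)
    cv2.imwrite(f"pics/b{k}.png",big)
E
python3 -c "
from h import *
near(19);btn(19)"
```

```text
t 16.18 box [-0.0311 -0.0518  0.1538] yaw rel boxy deg -90.82 z [-0.  0. -1.] F [0.9 0.4 0.7] q [-0.46  0.45  0.82  2.05 -0.45  0.82  0.38]
```

View pics/b19.png

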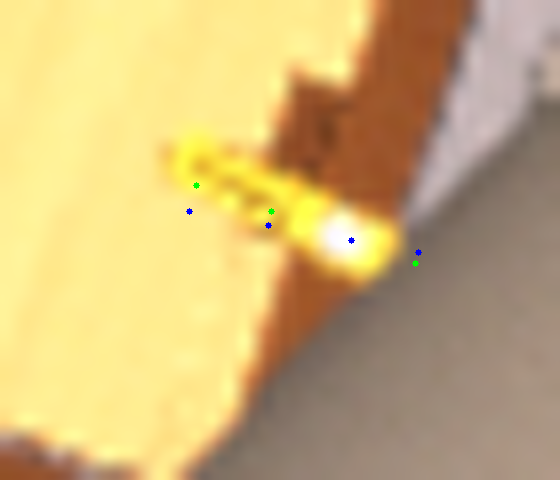

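View pics/s19.png

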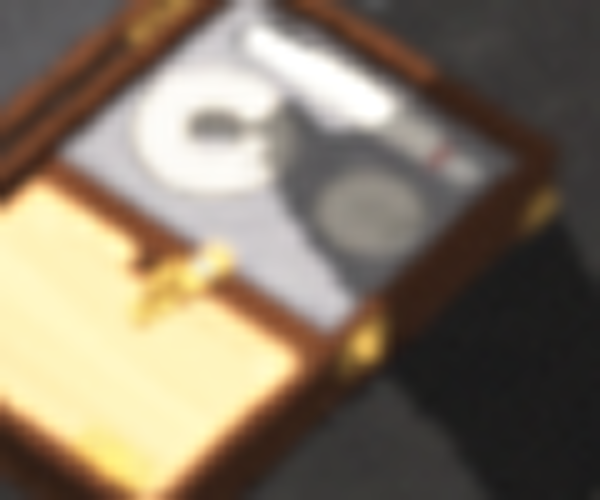

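>>> send_rows([
  {"translation": [0, -0.01, -0.025], "rot": [0, 0, 0], "grip": 0},
  {"translation": [0, -0.01, -0.03], "rot": [0, 0, 0], "grip": 0},
  {"translation": [0, -0.01, -0.03], "rot": [0, 0, 0], "grip": 0},
  {"translation": [0.01, -0.01, -0.03], "rot": [0, 0, 0], "grip": 0},
  {"translation": [0.02, -0.01, 0], "rot": [0, 0, 0], "grip": 0},
])

```text
t: 16.7
eef_pos: [0.5382, -0.1136, 0.2739]
tool_rot: [-0.001, 0.992, -0.122, 0.003]
contact_force: [0.5, -1.3, 0.5]
gripper_width: 0.003
```

>>> send_rows([
  {"translation": [0.03, 0, 0], "rot": [0, 0, 0], "grip": 0},
  {"translation": [0.03, 0, 0], "rot": [0, 0, 0], "grip": 0},
  {"translation": [0.03, 0, 0], "rot": [0, 0, 0], "grip": 0},
  {"translation": [0.03, 0, 0], "rot": [0, 0, 0], "grip": 0},
  {"translation": [0.02, 0, 0], "rot": [0, 0, 0], "grip": 0},
])

```text
t: 17.12
eef_pos: [0.6745, -0.1472, 0.2674]
tool_rot: [0.0, 0.993, -0.122, -0.001]
contact_force: [-0.2, 0.6, 0.5]
gripper_width: -0.0
```

>>> send_rows([
  {"translation": [0, 0, 0], "rot": [0, 0, 0], "grip": 0},
  {"translation": [0, 0, 0], "rot": [0, 0, 0], "grip": 0},
  {"translation": [0, 0, 0], "rot": [0, 0, 0], "grip": 0},
  {"translation": [0, 0, 0], "rot": [0, 0, 0], "grip": 0},
  {"translation": [0, 0, 0], "rot": [0, 0, 0], "grip": 0},
])

```text
t: 17.53
eef_pos: [0.6714, -0.1479, 0.2691]
tool_rot: [-0.0, 0.992, -0.123, -0.0]
contact_force: [-0.1, -0.3, -0.2]
gripper_width: 0.004
```

```bash
python3 -c "
from h import *
st();shots(20)"
```

```text
t 17.53 box [ 0.1388 -0.0049  0.2691] yaw rel boxy deg -90.85 z [-0.     0.001 -1.   ] F [-0.1 -0.3 -0.2] q [-0.41  0.6   0.83  1.54 -0.47  1.21  0.26]
```

View pics/s20.png

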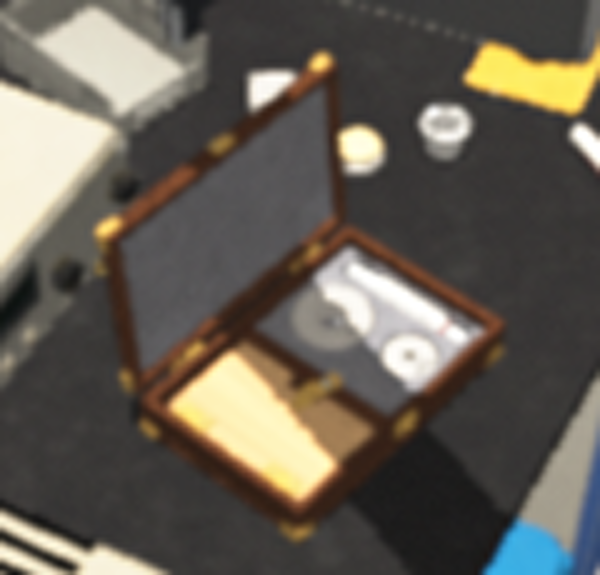

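```bash
python3 - <<'E'
import numpy as np
r=.13;h=.010
th=np.concatenate([np.linspace(1.72,.3,27),np.linspace(.3,0,11)[1:]])
x=.075-r*np.cos(th)+.014*np.sin(th)+h; z=.037+r*np.sin(th)+.014*np.cos(th)+.017
print(x[0],z[0])
for a,b,c,d,e in zip(th[1:],np.diff(x),-np.diff(z),x[1:],z[1:]):print(f"{a:.2f} {b*1e3:.1f} {c*1e3:.1f}  {d:.4f} {e:.4f}")
E
```

```text
0.11816904775934309 0.1804745597768121
1.67 -7.0 -1.6  0.1112 0.1821
1.61 -7.0 -1.2  0.1042 0.1833
1.56 -7.1 -0.9  0.0971 0.1842
1.50 -7.1 -0.5  0.0900 0.1847
1.45 -7.1 -0.1  0.0828 0.1847
1.39 -7.1 0.3  0.0757 0.1844
1.34 -7.1 0.7  0.0686 0.1837
1.28 -7.1 1.1  0.0615 0.1826
1.23 -7.0 1.5  0.0545 0.1812
1.17 -6.9 1.9  0.0477 0.1793
1.12 -6.8 2.2  0.0409 0.1771
1.06 -6.7 2.6  0.0342 0.1745
1.01 -6.5 3.0  0.0277 0.1715
0.96 -6.3 3.3  0.0214 0.1682
0.90 -6.1 3.6  0.0152 0.1646
0.85 -5.9 4.0  0.0093 0.1606
0.79 -5.7 4.3  0.0036 0.1563
0.74 -5.5 4.6  -0.0019 0.1517
0.68 -5.2 4.9  -0.0071 0.1468
0.63 -4.9 5.2  -0.0120 0.1417
0.57 -4.6 5.4  -0.0166 0.1363
0.52 -4.3 5.7  -0.0210 0.1306
0.46 -4.0 5.9  -0.0250 0.1247
0.41 -3.7 6.1  -0.0287 0.1186
0.35 -3.4 6.3  -0.0321 0.1123
0.30 -3.0 6.5  -0.0351 0.1058
0.27 -1.5 3.6  -0.0366 0.1022
0.24 -1.4 3.7  -0.0379 0.0985
0.21 -1.3 3.7  -0.0392 0.0948
0.18 -1.2 3.7  -0.0404 0.0910
0.15 -1.1 3.8  -0.0414 0.0873
0.12 -0.9 3.8  -0.0424 0.0835
0.09 -0.8 3.8  -0.0432 0.0796
0.06 -0.7 3.9  -0.0439 0.0758
0.03 -0.6 3.9  -0.0445 0.0719
0.00 -0.5 3.9  -0.0450 0.0680
```

>>> send_rows([
  {"translation": [0, 0, 0.015], "rot": [0, 0, 0], "grip": 0},
  {"translation": [0, 0, 0.02], "rot": [0, 0, 0], "grip": 0},
  {"translation": [0, 0, 0.02], "rot": [0, 0, 0], "grip": 0},
  {"translation": [0, 0, 0.02], "rot": [0, 0, 0], "grip": 0},
  {"translation": [0, 0, 0.011], "rot": [0, 0, 0], "grip": 0},
])

```text
t: 18.05
eef_pos: [0.671, -0.1477, 0.1809]
tool_rot: [-0.0, 0.992, -0.123, -0.001]
contact_force: [-0.4, 0.1, 0.3]
gripper_width: -0.003
```

>>> send_rows([
  {"translation": [-0.004, 0, 0], "rot": [0, 0, 0], "grip": 0},
  {"translation": [-0.004, 0, 0], "rot": [0, 0, 0], "grip": 0},
  {"translation": [-0.004, 0, 0], "rot": [0, 0, 0], "grip": 0},
  {"translation": [-0.004, 0, 0], "rot": [0, 0, 0], "grip": 0},
  {"translation": [-0.003, 0, 0], "rot": [0, 0, 0], "grip": 0},
])

```text
t: 18.47
eef_pos: [0.6536, -0.144, 0.1843]
tool_rot: [-0.0, 0.992, -0.123, 0.001]
contact_force: [0.4, 0.1, -0.4]
gripper_width: 0.001
```

```bash
python3 -c "
from h import *
st();shots(21)"
```

```text
t 18.47 box [ 0.1206 -0.0052  0.1843] yaw rel boxy deg -90.87 z [ 0.002  0.    -1.   ] F [ 0.4  0.1 -0.4] q [-0.4   0.65  0.79  1.67 -0.52  1.04  0.31]
```

View pics/s21.png

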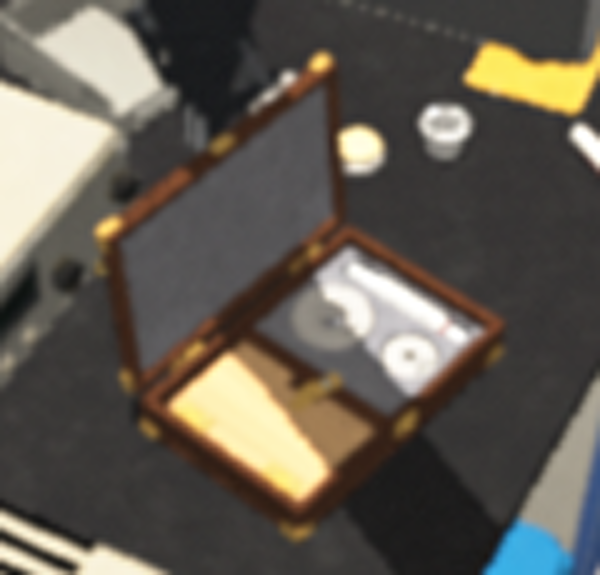

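>>> send_rows([
  {"translation": [-0.004, 0, 0], "rot": [0, 0, 0], "grip": 0},
  {"translation": [-0.004, 0, 0], "rot": [0, 0, 0], "grip": 0},
  {"translation": [-0.004, 0, 0], "rot": [0, 0, 0], "grip": 0},
  {"translation": [-0.005, 0, 0], "rot": [0, 0, 0], "grip": 0},
  {"translation": [-0.005, 0, 0], "rot": [0, 0, 0], "grip": 0},
])

```text
t: 18.98
eef_pos: [0.6323, -0.1385, 0.1833]
tool_rot: [0.0, 0.992, -0.123, 0.0]
contact_force: [2.3, -0.6, 2.8]
gripper_width: -0.0
```

>>> send_rows([
  {"translation": [-0.005, 0, 0], "rot": [0, 0, 0], "grip": 0},
  {"translation": [-0.006, 0, 0], "rot": [0, 0, 0], "grip": 0},
  {"translation": [-0.006, 0, 0], "rot": [0, 0, 0], "grip": 0},
  {"translation": [-0.006, 0, 0], "rot": [0, 0, 0], "grip": 0},
  {"translation": [-0.006, 0, 0], "rot": [0, 0, 0], "grip": 0},
])

```text
t: 19.4
eef_pos: [0.6031, -0.1311, 0.1825]
tool_rot: [-0.0, 0.992, -0.123, -0.0]
contact_force: [1.8, -1.1, -1.1]
gripper_width: -0.0
```

```bash
python3 -c "
from h import *
st();shots(22)"
```

```text
t 19.4 box [ 0.0686 -0.0043  0.1825] yaw rel boxy deg -90.87 z [-0.001  0.    -1.   ] F [ 1.8 -1.1 -1.1] q [-0.46  0.57  0.81  1.8  -0.49  0.98  0.31]
```

View pics/s22.png

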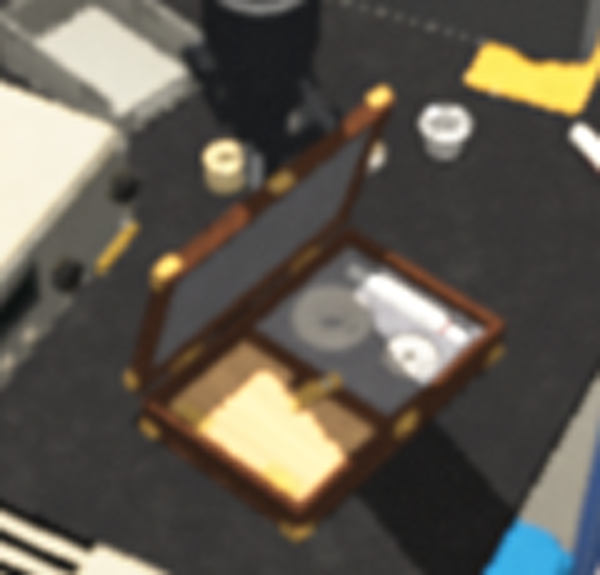

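>>> send_rows([
  {"translation": [-0.007, 0, 0.0005], "rot": [0, 0, 0], "grip": 0},
  {"translation": [-0.007, 0, 0.001], "rot": [0, 0, 0], "grip": 0},
  {"translation": [-0.007, 0, 0.0015], "rot": [0, 0, 0], "grip": 0},
  {"translation": [-0.0069, 0, 0.0019], "rot": [0, 0, 0], "grip": 0},
  {"translation": [-0.0068, 0, 0.0022], "rot": [0, 0, 0], "grip": 0},
])

```text
t: 19.92
eef_pos: [0.5699, -0.1228, 0.1758]
tool_rot: [-0.0, 0.992, -0.123, 0.0]
contact_force: [2.5, -1.0, 0.1]
gripper_width: 0.002
```

>>> send_rows([
  {"translation": [-0.0067, 0, 0.0026], "rot": [0, 0, 0], "grip": 0},
  {"translation": [-0.0065, 0, 0.003], "rot": [0, 0, 0], "grip": 0},
  {"translation": [-0.0063, 0, 0.0033], "rot": [0, 0, 0], "grip": 0},
  {"translation": [-0.0061, 0, 0.0036], "rot": [0, 0, 0], "grip": 0},
  {"translation": [-0.0059, 0, 0.004], "rot": [0, 0, 0], "grip": 0},
])

```text
t: 20.33
eef_pos: [0.5395, -0.1152, 0.1591]
tool_rot: [0.0, 0.992, -0.123, 0.0]
contact_force: [2.0, -0.8, 0.3]
gripper_width: 0.004
```

```bash
python3 -c "
from h import *
st();shots(23)"
```

```text
t 20.33 box [ 0.0029 -0.0034  0.1591] yaw rel boxy deg -90.86 z [ 0. -0. -1.] F [ 2.  -0.8  0.3] q [-0.53  0.5   0.83  1.98 -0.48  0.87  0.31]
```

View pics/s23.png

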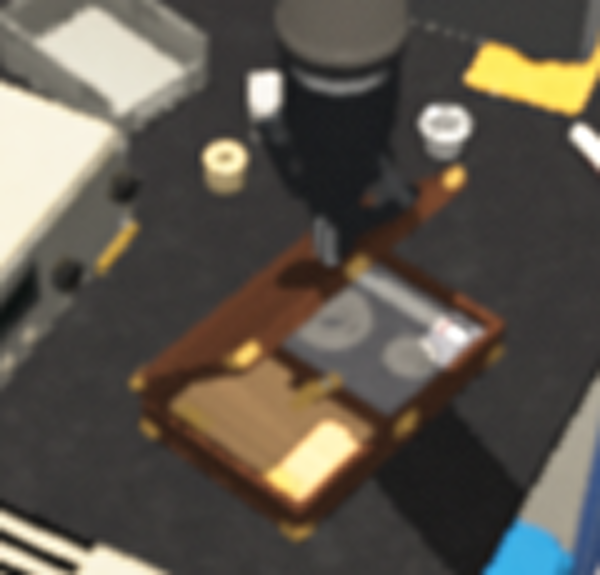

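>>> send_rows([
  {"translation": [-0.0055, 0, 0.0048], "rot": [0, 0, 0], "grip": 0},
  {"translation": [-0.0052, 0, 0.005], "rot": [0, 0, 0], "grip": 0},
  {"translation": [-0.0049, 0, 0.0053], "rot": [0, 0, 0], "grip": 0},
  {"translation": [-0.0046, 0, 0.0055], "rot": [0, 0, 0], "grip": 0},
  {"translation": [-0.0043, 0, 0.0057], "rot": [0, 0, 0], "grip": 0},
])

```text
t: 20.85
eef_pos: [0.5154, -0.1091, 0.1324]
tool_rot: [-0.0, 0.992, -0.123, -0.0]
contact_force: [0.3, -0.2, 2.6]
gripper_width: -0.002
```

>>> send_rows([
  {"translation": [-0.004, 0, 0.0059], "rot": [0, 0, 0], "grip": 0},
  {"translation": [-0.0036, 0, 0.006], "rot": [0, 0, 0], "grip": 0},
  {"translation": [-0.003, 0, 0.0055], "rot": [0, 0, 0], "grip": 0},
  {"translation": [-0.0026, 0, 0.005], "rot": [0, 0, 0], "grip": 0},
  {"translation": [-0.002, 0, 0.0045], "rot": [0, 0, 0], "grip": 0},
])

```text
t: 21.27
eef_pos: [0.5009, -0.1055, 0.1055]
tool_rot: [0.0, 0.992, -0.123, -0.0]
contact_force: [-0.9, 0.1, 2.1]
gripper_width: 0.001
```

>>> send_rows([
  {"translation": [-0.0015, 0, 0.0035], "rot": [0, 0, 0], "grip": 0},
  {"translation": [-0.0014, 0, 0.0035], "rot": [0, 0, 0], "grip": 0},
  {"translation": [-0.0013, 0, 0.0035], "rot": [0, 0, 0], "grip": 0},
  {"translation": [-0.0012, 0, 0.0035], "rot": [0, 0, 0], "grip": 0},
  {"translation": [-0.001, 0, 0.0035], "rot": [0, 0, 0], "grip": 0},
])

```text
t: 21.68
eef_pos: [0.4952, -0.104, 0.0884]
tool_rot: [0.0, 0.992, -0.123, 0.0]
contact_force: [0.2, -1.2, 2.1]
gripper_width: -0.004
```

```bash
python3 -c "
from h import *
st();shots(24)"
```

```text
t 21.68 box [-0.0427 -0.0026  0.0884] yaw rel boxy deg -90.86 z [ 0. -0. -1.] F [ 0.2 -1.2  2.1] q [-0.49  0.54  0.74  2.12 -0.57  0.69  0.39]
```

View pics/s24.png

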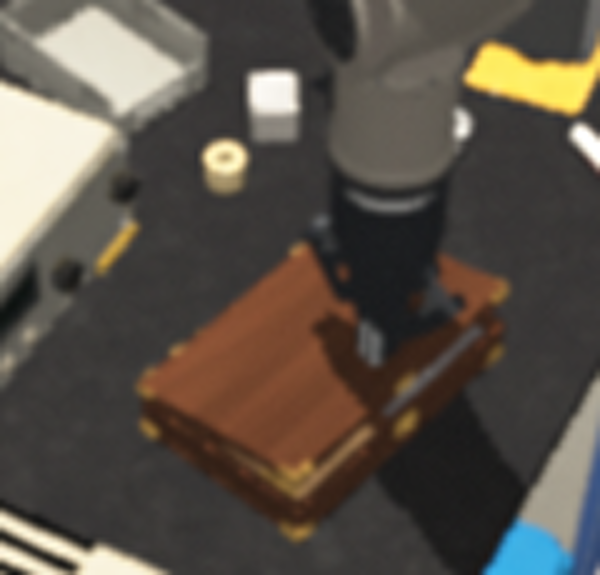

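>>> send_rows([
  {"translation": [-0.0005, 0, 0.0025], "rot": [0, 0, 0], "grip": 0},
  {"translation": [-0.0005, 0, 0.0025], "rot": [0, 0, 0], "grip": 0},
  {"translation": [-0.0004, 0, 0.0025], "rot": [0, 0, 0], "grip": 0},
  {"translation": [-0.0004, 0, 0.0025], "rot": [0, 0, 0], "grip": 0},
  {"translation": [-0.0003, 0, 0.002], "rot": [0, 0, 0], "grip": 0},
])

```text
t: 22.2
eef_pos: [0.4931, -0.1033, 0.0764]
tool_rot: [-0.0, 0.992, -0.123, -0.0]
contact_force: [-1.0, -0.5, 2.0]
gripper_width: -0.002
```

>>> send_rows([
  {"translation": [0, 0, 0.0015], "rot": [0, 0, 0], "grip": 0},
  {"translation": [0, 0, 0.0015], "rot": [0, 0, 0], "grip": 0},
  {"translation": [0, 0, 0.001], "rot": [0, 0, 0], "grip": 0},
  {"translation": [0, 0, 0.001], "rot": [0, 0, 0], "grip": 0},
  {"translation": [0, 0, 0.001], "rot": [0, 0, 0], "grip": 0},
])

```text
t: 22.62
eef_pos: [0.4932, -0.1034, 0.0706]
tool_rot: [-0.0, 0.992, -0.123, -0.0]
contact_force: [-0.8, 0.4, 1.8]
gripper_width: 0.001
```

>>> send_rows([
  {"translation": [0, 0, 0.0007], "rot": [0, 0, 0], "grip": 0},
  {"translation": [0, 0, 0.0007], "rot": [0, 0, 0], "grip": 0},
  {"translation": [0, 0, 0.0006], "rot": [0, 0, 0], "grip": 0},
  {"translation": [0, 0, 0], "rot": [0, 0, 0], "grip": 0},
  {"translation": [0, 0, 0], "rot": [0, 0, 0], "grip": 0},
])

```text
t: 23.03
eef_pos: [0.4936, -0.1035, 0.0687]
tool_rot: [0.0, 0.992, -0.123, 0.0]
contact_force: [-0.4, -0.0, -0.3]
gripper_width: -0.005
```

>>> send_rows([
  {"translation": [0, 0, 0.0006], "rot": [0, 0, 0], "grip": 0},
  {"translation": [0, 0, 0.0006], "rot": [0, 0, 0], "grip": 0},
  {"translation": [0, 0, 0], "rot": [0, 0, 0], "grip": 0},
  {"translation": [0, 0, 0], "rot": [0, 0, 0], "grip": 0},
  {"translation": [0, 0, 0], "rot": [0, 0, 0], "grip": 0},
])

```text
t: 23.45
eef_pos: [0.4937, -0.1035, 0.068]
tool_rot: [-0.0, 0.992, -0.123, 0.0]
contact_force: [-1.9, 0.7, 8.0]
gripper_width: 0.001
```

>>> send_rows([
  {"translation": [0, 0, 0.0006], "rot": [0, 0, 0], "grip": 0},
  {"translation": [0, 0, 0], "rot": [0, 0, 0], "grip": 0},
  {"translation": [0, 0, 0], "rot": [0, 0, 0], "grip": 0},
  {"translation": [0, 0, 0], "rot": [0, 0, 0], "grip": 0},
  {"translation": [0, 0, 0], "rot": [0, 0, 0], "grip": 0},
])

```text
t: 23.87
eef_pos: [0.4937, -0.1036, 0.0679]
tool_rot: [-0.001, 0.992, -0.123, 0.0]
contact_force: [-4.0, 1.7, 15.4]
gripper_width: 0.001
```

>>> send_rows([
  {"translation": [0, 0, -0.005], "rot": [0, 0, 0], "grip": 0},
  {"translation": [0, 0, -0.02], "rot": [0, 0, 0], "grip": 0},
  {"translation": [0, 0, -0.03], "rot": [0, 0, 0], "grip": 0},
  {"translation": [0, 0, -0.03], "rot": [0, 0, 0], "grip": 0},
  {"translation": [0, 0, -0.03], "rot": [0, 0, 0], "grip": 0},
])

```text
t: 24.28
eef_pos: [0.4929, -0.1037, 0.183]
tool_rot: [0.0, 0.992, -0.123, -0.0]
contact_force: [-0.1, 0.3, -0.0]
gripper_width: -0.002
```

>>> send_rows([
  {"translation": [0, -0.025, -0.01], "rot": [0, 0, 0], "grip": 0},
  {"translation": [0, -0.03, 0], "rot": [0, 0, 0], "grip": 0},
  {"translation": [0, -0.03, 0], "rot": [0, 0, 0], "grip": 0},
  {"translation": [0, -0.03, 0], "rot": [0, 0, 0], "grip": 0},
  {"translation": [0, -0.02, 0], "rot": [0, 0, 0], "grip": 0},
])

```text
t: 24.7
eef_pos: [0.5269, 0.0309, 0.192]
tool_rot: [-0.001, 0.993, -0.122, 0.0]
contact_force: [-0.1, 0.7, 0.6]
gripper_width: -0.002
```

```bash
python3 -c "
from h import *
st();c,s=shots(25)
cv2.imwrite('pics/tf.png',c['pixels'][:,:,::-1])
W=world(c)
for x in(-.06,0,.06):
  for y in(-.09,-.04,.03):
    b=np.array([[x,y,.051]]);u,v=proj(c,toworld(b))[0].round().astype(int);print(x,y,W[v,u,2].round(4))
"
```

```text
t 24.7 box [-0.0429  0.1359  0.192 ] yaw rel boxy deg -90.7 z [ 0.001  0.001 -1.   ] F [-0.1  0.7  0.6] q [-0.87  0.42  0.89  2.01 -0.41  0.91 -0.01]
-0.06 -0.09 0.0529
-0.06 -0.04 0.0517
-0.06 0.03 0.0502
0 -0.09 0.0488
0 -0.04 0.0464
0 0.03 0.0497
0.06 -0.09 0.0505
0.06 -0.04 0.0521
0.06 0.03 0.0524
```

View pics/s25.png

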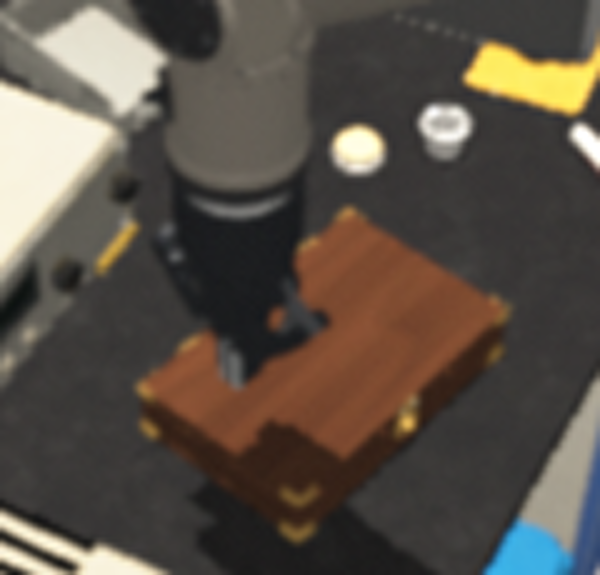

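View pics/tf.png

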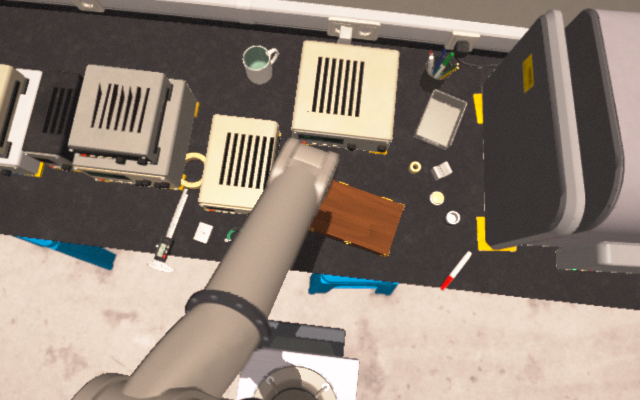

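The lid lies flat: its top reads 46–53 mm against the expected 51 mm, with no seam gap in view. The things round the box stand where they were, and the arm is clear. I'm handing in.

```bash
python3 -c "
from station import *
print(hand_in())"
```

```text
the job is handed in; nothing more can be done
None
```

The box is closed and handed in at about 25 s, with every push made by the shut fingertips and nothing gripped or lifted.

- **Leaf:** I folded it flat first. The final press met its stop at about 16 N, with the fingertips 24 mm above the worktop, as given.
- **Turn-button:** I turned it across the leaf edge. My first pass stopped short at about 1.41 rad. A second nudge overshot to about 1.69 rad, almost at its 1.7 stop rather than exactly 1.57. In the top picture it still lies over the leaf's edge, so I left it there.
- **Lid:** I swung it down slowly, touching at about 2 N. I then pressed it onto its stop, reaching about 15 N with the fingertips at 51 mm, the given height of the lid's top.

**Last checks:**
- The lid is flat and stays shut with the arm clear of it. Depth on its top reads 46–53 mm, scattered around the expected 51 mm.
- The neighbouring things in view have not moved; the arm hid part of the micrometer in the last picture.
- The gauges were in their pockets in the pictures taken before the lid covered them. I could not check them or the button after closing.

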